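# Load the dosing unit with the full cartridge

### The arm

A 7-joint arm with a two-finger parallel gripper is mounted at the origin on the work surface. World frame = base frame: x ahead of the robot, y to its left, z up, the work surface at z = 0. Lengths are in mm, angles in rad, forces in N, time in s.
With the tool pointing down it reaches from about 425 to 875 mm from the base axis. Payload 4.7 kg.
Tool frame: the origin (TCP) lies midway between the tips of the shut fingers; the grasp point (between the pads) lies env.pinch_z behind it (env.pinch_z is the distance from the TCP to the grasp point, in mm); z points along the fingers, y is the direction in which the jaws open and shut (so a half turn about z gives the same grasp; the last joint's range is limited). The gripper opens to 87 mm and grips with 3 to 60 N. Pads are 19 mm wide; open, the fingers measure 117 mm over their backs; the gripper's body (75 mm by 190 mm) begins 51 mm behind the grasp point.
Start: joints at [-1.291, 0.321, -0.07, 1.45, 0.023, 1.371, -0.057], TCP at [170.77, 627.187, 222.587] pointing down, gripper open.
Joint ranges: [-2.86, 2.86], [-0.3, 2.09], [-1.38, 1.24], [0.06, 2.45], [-1.56, 4.7], [0.09, 2.05], [-2.69, 2.69]. Speed limits (rad/s): [2.57, 2.57, 3.14, 3.14, 3.14, 3.14, 3.14].

### API

Orientations are given as a rotation vector (axis times angle).
In Python, from rig import env gives the robot as it stands.
- The arm moves only by the shell command python3 -m pendant 'ROWS' [FORCE]. ROWS is JSON, a list of rows, each an object with "rot": the turn, a rotation vector about the world's x, y, z in degrees, a list of three; "offset": the shift along the world's x, y, z in cm, a list of three; "jaw": the finger opening in cm, from 0 to 8.7. In form: [{"rot": [rx, ry, rz], "offset": [tx, ty, tz], "jaw": jaw}, ...]. A call has 1 to 12 rows; each row shifts and turns the commanded pose from where the row before left it; what a row does not reach is not made up. A row lasts 1/10 s, in which the tool goes at most 50 mm and 8.59 degrees, less where a joint would pass 70% of its speed; a pose out of reach is approached as far as the arm can. A call is refused whole if a number of a shift passes 5 or a number of a turn 8.59, either way. A call with a gripper value outside its range is refused whole. The fingers move at their own pace and stop on an object; FORCE is the grip in N (left out, the last holds). Time passes only in rows, so rows that do not move let the fingers close. It gives the time, the measured TCP pose, the force and the opening at its end, in the units of the state.
- env.get_obs(): the state, without advancing time (a new reading comes with each control period).
- env.capture(name): name is "scene" or "top"; returns a dict with "img" (400x640x3 uint8, red, green, blue), "range_z" (400x640 float32, mm along the optical axis (not along the pixel's ray), 0 where there is no reading), "mtx" (3x3 intrinsics, pixels), "camera_from_world" (4x4, takes a point from world to camera coordinates). Camera axes: x right, y down, z forward; pixel columns grow to the right and rows downward; lengths in mm; the calibration is good to about 2 mm. A picture is of the moment at which its call begins.
- env.sign_off(): hands the job in, once; it reports no verdict.
The state is a dict: "time": time; "q": joint angles; "dq": joint speeds; "effort": joint torques, N m; "ee_pos": TCP position; "tcp_rot": TCP orientation; "force": force on the tool from outside, world axes, zero at the start; "torque": the same for the moment, N m; "gripper_width": finger opening in mm.
Only numpy, scipy, OpenCV 4.12 (cv2) and the standard library are available. Lean on these libraries where they do the work, as an engineer would, in place of code of your own. Each camera call takes 0.05 s, during which the arm holds its last target. There are 200 camera calls.

### The job

Get the yellow dosing unit ready: lower the dock plate over the two pins on its deck until it lies flush, then find by lifting which of the look-alike sealed cartridges is the full one, stand it upright inside the orange ring of the plate, and only then press the red-padded lever down until it clicks and stays down by itself. Stand every empty cartridge upright in the grey returns crate, and leave the spray bottle, the black coupler and the orange tape roll where they are.

Things in the scene. Friction and masses are not known exactly. Their poses are not given: they have to be found in the camera images.
- unit: yellow unit, fixed; place and yaw vary. Origin on the bench under the plate seat; x to the raised console, y to the lever. Deck x -80 to 80, y -135 to 205 mm, top 60 mm high; console x 80 to 180 mm, 90 mm high. Two steel pins, 8 mm wide, 22 mm tall, tapered tips, on the deck at x 0, y -88 and +88 mm. Lever bearing at x 60, y 142 to 198 mm, 156 mm high.
- unit_seat (a point): middle of the plate seat, on the deck's top half-way between the two pins (60 mm above the bench); axes as the unit's. The underside middle of the seated plate lies here.
- clamp_lever (a joint): sprung lever, rad: 0 = up (34 degrees), 0.6 = level, bottom stop. Its axis runs along the unit's y at x 60, y 170 mm, 150 mm above the bench; it reaches 120 mm towards the unit's -x. A spring pushes back (about 7 N at the pad at first, then less) until 0.42; past that it snaps over to 0.6 and stays (about 4 N upwards frees it).
- lever_pad (a point): middle of the top face of the lever's red pad (56 mm along the lever, 40 mm wide), where it is pressed down; 120 mm along the lever from its axis, 10 mm above its centre line. 226 mm above the bench when up, 160 mm when down.
- plate_mid (a point): middle of the underside of the loose dock plate (0.40 kg): aluminium, 100 mm (x) by 200 mm (y) by 8 mm thick, two through holes 12 mm wide at x 0, y -88 and +88 mm; fits the pins either way round. Starts flat on the bench.
- plate_grip (a point): grip point on the plate's upright dark steel handle fin: 16 mm thick along the plate's x, 50 mm long along its y, its top 50 mm above the plate's underside. The fin spans y 25 to 75 mm; point at plate x 0, y +45 mm, 35 mm above the underside; axes as the plate's. The plate nearly balances here.
- plate_dock (a point): middle of the plate's upper face within the orange ring, at plate x 0, y -30 mm, 8 mm above its underside: the cartridge stands here. The ring is 5 mm high and 80 mm across inside.
- cart_a_mid (a point): sealed blue cartridge, white band, black cap: squat cylinder 64 mm wide, 70 mm tall, plus a cap 40 mm wide, 10 mm high. Point at its centre, 40 mm above its underside; z up its axis. All look the same: of those present one is full (0.37 to 0.47 kg), the rest empty (0.12 to 0.16 kg), told apart only by lifting. Only 3 or 4 of the five (a to e) are present.
- cart_b_mid (a point): sealed blue cartridge, white band, black cap: squat cylinder 64 mm wide, 70 mm tall, plus a cap 40 mm wide, 10 mm high. Point at its centre, 40 mm above its underside; z up its axis. All look the same: of those present one is full (0.37 to 0.47 kg), the rest empty (0.12 to 0.16 kg), told apart only by lifting. Only 3 or 4 of the five (a to e) are present.
- cart_c_mid (a point): sealed blue cartridge, white band, black cap: squat cylinder 64 mm wide, 70 mm tall, plus a cap 40 mm wide, 10 mm high. Point at its centre, 40 mm above its underside; z up its axis. All look the same: of those present one is full (0.37 to 0.47 kg), the rest empty (0.12 to 0.16 kg), told apart only by lifting. Only 3 or 4 of the five (a to e) are present.
- cart_d_mid (a point): sealed blue cartridge, white band, black cap: squat cylinder 64 mm wide, 70 mm tall, plus a cap 40 mm wide, 10 mm high. Point at its centre, 40 mm above its underside; z up its axis. All look the same: of those present one is full (0.37 to 0.47 kg), the rest empty (0.12 to 0.16 kg), told apart only by lifting. Only 3 or 4 of the five (a to e) are present.
- cart_e_mid (a point): sealed blue cartridge, white band, black cap: squat cylinder 64 mm wide, 70 mm tall, plus a cap 40 mm wide, 10 mm high. Point at its centre, 40 mm above its underside; z up its axis. All look the same: of those present one is full (0.37 to 0.47 kg), the rest empty (0.12 to 0.16 kg), told apart only by lifting. Only 3 or 4 of the five (a to e) are present.
- crate: grey open returns crate, fixed to the bench; place and yaw vary. 290 mm (x) by 110 mm (y) outside, 25 mm high, walls and floor 5 mm thick. Origin at the middle of its underside. It holds three cartridges standing in a row along x.
- spray: bystander: green bottle with a red cap, 56 mm in diameter, 160 mm tall; origin under its centre
- coupler: bystander: black upright pipe coupler, 64 mm in diameter, 90 mm tall; origin under its centre
- tape: bystander: orange tape roll lying flat, 90 mm in diameter, 25 mm high; origin under its centre
Mind the look-alikes: they are no part of the job. What is shaped like the part that bears cart_d_mid but brown is not meant. There is more than one size of the part that bears plate_mid; the job needs the larger.

How it is judged (in metres and radians):
On the way, in this order (a step that is already met when the one before it is completed fails the run):
1. the dock plate lies flush on the deck, over both pins (horizontal distance between plate_mid and unit_seat below 0.004 m and z of plate_mid in the frame of unit_seat between -0.003 and 0.003 m and angle between the x axis of plate_mid and the x axis of unit, either way round below 0.05 rad), for 0.3 s.
2. the full cartridge stands upright in the ring of the seated plate (all of step 1 and (((horizontal distance between cart_a_mid and plate_dock below 0.012 m and z of cart_a_mid in the frame of plate_dock below 0.044 m and angle between cart_a_mid's own z axis and vertical below 0.1 rad) and contact force between cart_a and plate above 2.6 N) or ((horizontal distance between cart_b_mid and plate_dock below 0.012 m and z of cart_b_mid in the frame of plate_dock below 0.044 m and angle between cart_b_mid's own z axis and vertical below 0.1 rad) and contact force between cart_b and plate above 2.6 N) or ((horizontal distance between cart_c_mid and plate_dock below 0.012 m and z of cart_c_mid in the frame of plate_dock below 0.044 m and angle between cart_c_mid's own z axis and vertical below 0.1 rad) and contact force between cart_c and plate above 2.6 N) or ((horizontal distance between cart_d_mid and plate_dock below 0.012 m and z of cart_d_mid in the frame of plate_dock below 0.044 m and angle between cart_d_mid's own z axis and vertical below 0.1 rad) and contact force between cart_d and plate above 2.6 N) or ((horizontal distance between cart_e_mid and plate_dock below 0.012 m and z of cart_e_mid in the frame of plate_dock below 0.044 m and angle between cart_e_mid's own z axis and vertical below 0.1 rad) and contact force between cart_e and plate above 2.6 N))), for 0.3 s.
3. the lever is pressed down into its detent (all of step 2 and value of joint clamp_lever above 0.56 rad), for 0.3 s.
At the end, for the whole second after the job is handed in: Plate flush on the deck (3 mm in height, 4 mm sideways, 0.05 rad); the full cartridge upright (0.1 rad) on it within 12 mm of the ring's centre; lever staying down (above 0.56 rad); every empty cartridge upright (0.1 rad) on the floor of the crate (all of step 3 and ((x of cart_a_mid in the frame of crate between -0.12 and 0.12 m and y of cart_a_mid in the frame of crate between -0.03 and 0.03 m and z of cart_a_mid in the frame of crate below 0.05 m and angle between cart_a_mid's own z axis and vertical below 0.1 rad) or (horizontal distance between cart_a_mid and plate_dock below 0.012 m and z of cart_a_mid in the frame of plate_dock below 0.044 m and angle between cart_a_mid's own z axis and vertical below 0.1 rad)) and ((x of cart_b_mid in the frame of crate between -0.12 and 0.12 m and y of cart_b_mid in the frame of crate between -0.03 and 0.03 m and z of cart_b_mid in the frame of crate below 0.05 m and angle between cart_b_mid's own z axis and vertical below 0.1 rad) or (horizontal distance between cart_b_mid and plate_dock below 0.012 m and z of cart_b_mid in the frame of plate_dock below 0.044 m and angle between cart_b_mid's own z axis and vertical below 0.1 rad)) and ((x of cart_c_mid in the frame of crate between -0.12 and 0.12 m and y of cart_c_mid in the frame of crate between -0.03 and 0.03 m and z of cart_c_mid in the frame of crate below 0.05 m and angle between cart_c_mid's own z axis and vertical below 0.1 rad) or (horizontal distance between cart_c_mid and plate_dock below 0.012 m and z of cart_c_mid in the frame of plate_dock below 0.044 m and angle between cart_c_mid's own z axis and vertical below 0.1 rad)) and ((x of cart_d_mid in the frame of crate between -0.12 and 0.12 m and y of cart_d_mid in the frame of crate between -0.03 and 0.03 m and z of cart_d_mid in the frame of crate below 0.05 m and angle between cart_d_mid's own z axis and vertical below 0.1 rad) or (horizontal distance between cart_d_mid and plate_dock below 0.012 m and z of cart_d_mid in the frame of plate_dock below 0.044 m and angle between cart_d_mid's own z axis and vertical below 0.1 rad)) and ((x of cart_e_mid in the frame of crate between -0.12 and 0.12 m and y of cart_e_mid in the frame of crate between -0.03 and 0.03 m and z of cart_e_mid in the frame of crate below 0.05 m and angle between cart_e_mid's own z axis and vertical below 0.1 rad) or (horizontal distance between cart_e_mid and plate_dock below 0.012 m and z of cart_e_mid in the frame of plate_dock below 0.044 m and angle between cart_e_mid's own z axis and vertical below 0.1 rad))); the robot touches nothing.
It fails at once if the spray bottle is moved more than 40 mm (distance of spray from where it was at the start of the episode above 0.04 m).
It fails at once if the coupler is moved more than 40 mm (distance of coupler from where it was at the start of the episode above 0.04 m).
It fails at once if the tape roll is moved more than 40 mm (distance of tape from where it was at the start of the episode above 0.04 m).
Of cart_a, cart_c, cart_e only 1 to 2 are there at a start; the rules pass over those that are not, and their reading is None.
At some moment in a run one of cart_a, cart_b, cart_c, cart_d, cart_e may be knocked a few centimetres aside while the robot is not near it.
It also fails if it takes over 210 s, if anything falls off the work surface, if the arm or the gripper's body presses on something with over 40 N, if the wrist force passes 120 N, or if a joint passes its speed limit or range.

## Working session

There is one attempt and no reset: what is moved stays moved. The work goes in short steps, Python scripts to look and compute and a shell command to move; the robot and the scene stay as the last step left them, time stands still between calls to the robot, and variables do not carry over. Pictures are saved under pics/ and viewed, about 12 in all and at most 16, crops included, and the job is handed in when it is done.

```bash
ls; mkdir -p pics; cat > h.py <<'E'
import numpy as np, cv2
from rig import env
def cap(name):
    c=env.capture(name); return c
def world(c):
    z=c["range_z"].astype(float); K=c["mtx"]; v,u=np.mgrid[:z.shape[0],:z.shape[1]]
    P=np.stack([(u-K[0,2])*z/K[0,0],(v-K[1,2])*z/K[1,1],z,np.ones_like(z)],-1)
    W=P@np.linalg.inv(c["camera_from_world"]).T; W=W[...,:3]; W[z==0]=np.nan; return W
def save(n,img,s=1.0):
    cv2.imwrite("pics/"+n,cv2.resize(img[...,::-1],None,fx=s,fy=s,interpolation=cv2.INTER_CUBIC))
E
python3 - <<'E'
from h import *
for n in("top","scene"):
    c=cap(n); save(n+"0.png",c["img"],1.25); np.savez(n+"0.npz",img=c["img"],W=world(c)); print(c["camera_from_world"].round(2),c["mtx"])
o=env.get_obs(); print({k:np.round(v,3) for k,v in o.items()},env.pinch_z)
E
```

```text
pics
[[-0.00000e+00 -1.00000e+00 -2.00000e-02 -3.33900e+01]
 [-1.00000e+00  1.00000e-02 -8.00000e-02  4.97560e+02]
 [ 8.00000e-02  2.00000e-02 -1.00000e+00  1.16729e+03]
 [ 0.00000e+00  0.00000e+00  0.00000e+00  1.00000e+00]] [[372.05009601   0.         321.64049149]
 [  0.         372.05009601 196.34802869]
 [  0.           0.           1.        ]]
[[-7.50000e-01  6.60000e-01 -0.00000e+00  3.98670e+02]
 [ 3.90000e-01  4.40000e-01 -8.10000e-01 -6.31600e+01]
 [-5.40000e-01 -6.10000e-01 -5.80000e-01  1.97935e+03]
 [ 0.00000e+00  0.00000e+00  0.00000e+00  1.00000e+00]] [[509.73106217   0.         330.02127879]
 [  0.         509.73106217 201.08513584]
 [  0.           0.           1.        ]]
{'time': np.float64(0.1), 'q': array([-1.291,  0.322, -0.07 ,  1.452,  0.023,  1.371, -0.057]), 'dq': array([ 0.   , -0.004, -0.   , -0.001, -0.   ,  0.   ,  0.   ]), 'effort': array([ 0.0000e+00, -4.9257e+01, -4.0500e-01, -3.1340e+01, -6.4000e-02,
        3.9000e-02,  0.0000e+00]), 'ee_pos': array([170.637, 626.699, 221.555]), 'tcp_rot': array([-4.160e-01, -3.114e+00,  3.000e-03]), 'force': array([ 0.235, -0.462,  0.157]), 'torque': array([-0.067, -0.049, -0.015]), 'gripper_width': np.float64(87.301)} 18.700000000000003
```

View pics/top0.png

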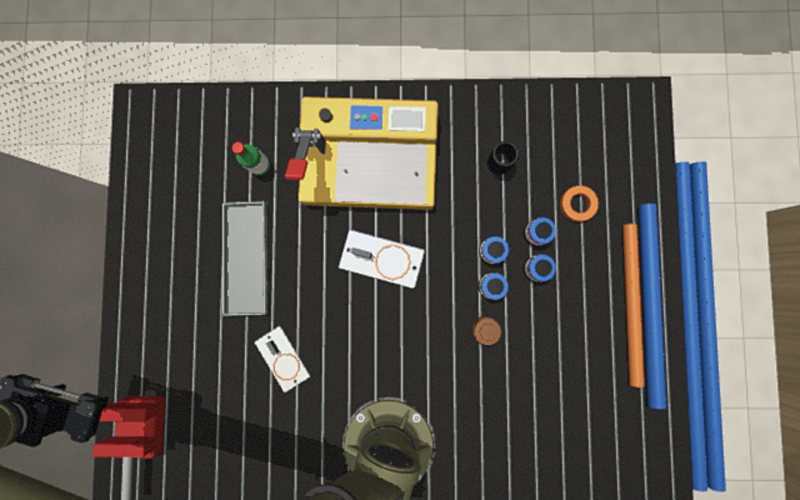

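View pics/scene0.png

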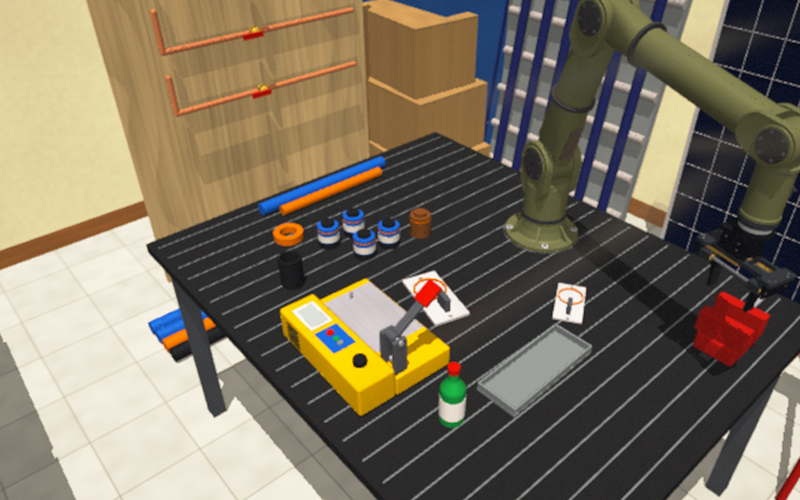

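Top view (1.25× picture): large plate at (382,260) with the smaller look-alike at (282,360). The cartridges are at (494,250), (540,231), (494,287) and (540,268), and the brown decoy is at (487,331). The unit is at (370,153), with the lever pad at (297,170). The crate is at (245,258), spray (250,157), coupler (505,155) and tape (580,203). I choose the larger plate and the four blue cartridges.

```bash
cat >> h.py <<'E'
def reg(W,x0,x1,y0,y1,z0,z1):
    return (W[...,0]>x0)&(W[...,0]<x1)&(W[...,1]>y0)&(W[...,1]<y1)&(W[...,2]>z0)&(W[...,2]<z1)
def rect(pts): return cv2.minAreaRect(pts.astype(np.float32))
def circ(pts): return cv2.minEnclosingCircle(pts.astype(np.float32))
E
python3 - <<'E'
from h import *
d=np.load("top0.npz"); W=d["W"]; I=d["img"]
def at(u,v): return W[int(v/1.25),int(u/1.25)].round(0)
for n,p in dict(plate=(365,275),small=(282,385),fin=(357,253),unit=(380,170),con=(340,108),crate=(245,258),pad=(297,170),c1=(494,250),c2=(540,231),c3=(494,287),c4=(540,268),br=(487,331),spray=(239,149),coup=(505,147),tape=(565,203),pinL=(346,171),pinR=(417,174),bench=(450,380),red=(140,400)).items(): print(n,at(*p))
hsv=cv2.cvtColor(I,cv2.COLOR_RGB2HSV)
yel=(hsv[...,0]>20)&(hsv[...,0]<35)&(hsv[...,1]>120)
blue=(hsv[...,0]>100)&(hsv[...,0]<125)&(hsv[...,1]>120)
for nm,m in dict(deck=reg(W,600,1000,-150,350,50,70),console=reg(W,600,1100,-150,350,82,98)).items():
    m=cv2.morphologyEx(m.astype(np.uint8),cv2.MORPH_OPEN,np.ones((3,3)))>0
    print(nm,m.sum(),rect(W[m][:,:2]))
white=(hsv[...,1]<60)&(hsv[...,2]>150)
m=cv2.morphologyEx((reg(W,400,650,-180,200,3,14)).astype(np.uint8),cv2.MORPH_OPEN,np.ones((3,3)))
n,l,st,ce=cv2.connectedComponentsWithStats(m)
for i in range(1,n):
    if st[i,4]>300: print("plate?",st[i],rect(W[l==i][:,:2]))
m=reg(W,350,800,200,550,18,32); print("crate rim",m.sum(),rect(W[m][:,:2]))
m=(reg(W,300,900,-400,-60,60,95)).astype(np.uint8)
n,l,st,ce=cv2.connectedComponentsWithStats(m)
for i in range(1,n):
    if st[i,4]>40: 
        w=W[l==i]; print("top",st[i],circ(w[:,:2]),w[:,2].mean(),I[l==i].mean(0).round())
E
```

```text
plate [423.  61.  -1.]
small [145. 272.   7.]
fin [478.  78.  49.]
unit [684.  18.  59.]
con [834. 115.  92.]
crate [469. 373.   6.]
pad [642. 185. 235.]
c1 [ 480. -258.   81.]
c2 [ 528. -371.   78.]
c3 [ 393. -256.   83.]
c4 [ 438. -367.   81.]
br [ 289. -236.   80.]
spray [712. 338. 159.]
coup [ 741. -294.   62.]
tape [ 604. -449.   29.]
pinL [680. 104.  78.]
pinR [670. -72.  76.]
bench [ 157. -155.   -0.]
red [118. 609.  48.]
deck 5122 ((679.7533569335938, 52.433372497558594), (339.9610595703125, 161.80162048339844), 87.60643005371094)
console 3176 ((806.5681762695312, 46.628456115722656), (338.4278259277344, 101.68704986572266), 87.57588958740234)
plate? [ 272  185   67   42 1591] ((464.7611083984375, 19.591567993164062), (201.60165405273438, 100.06243896484375), 75.19413757324219)
crate rim 418 ((530.9932250976562, 348.3291015625), (209.64173889160156, 388.1414794921875), 65.97917175292969)
top [ 329   81   21   84 1069] ((722.888427734375, -88.56983947753906), 129.9020233154297) 78.42815167058515 [211. 196. 146.]
top [393 113  22  23 238] ((715.4305419921875, -288.32525634765625), 32.013858795166016) 82.67983897750682 [36. 36. 37.]
top [423 174  19  21 327] ((529.0552978515625, -378.127685546875), 32.44618225097656) 73.69438269619705 [ 65.  89. 128.]
top [385 189  22  21 352] ((483.2305603027344, -262.79217529296875), 32.17262649536133) 73.58021513544864 [ 73. 101. 142.]
top [423 204  20  21 337] ((437.9936218261719, -374.9342346191406), 31.843698501586914) 73.67438616959103 [ 64.  90. 131.]
top [385 219  22  21 360] ((393.3096923828125, -259.4050598144531), 32.434288024902344) 73.49547684873654 [ 73. 100. 142.]
top [380 254  19   7  88] ((302.8625183105469, -239.09901428222656), 26.497648239135742) 70.86497264986605 [144. 101.  70.]
```

```bash
python3 -m pendant '[{"rot":[0,0,-7.5],"offset":[2.4,-4.3,0],"jaw":6},{"rot":[0,0,-7.5],"offset":[2.4,-4.3,0],"jaw":6},{"rot":[0,0,-7.5],"offset":[2.4,-4.3,0],"jaw":6},{"rot":[0,0,-7.5],"offset":[2.4,-4.3,0],"jaw":6},{"rot":[0,0,-7.5],"offset":[2.4,-4.3,0],"jaw":6},{"rot":[0,0,-7.5],"offset":[2.4,-4.3,0],"jaw":6},{"rot":[0,0,-7.5],"offset":[2.4,-4.3,0],"jaw":6},{"rot":[0,0,-7.5],"offset":[2.4,-4.3,0],"jaw":6},{"rot":[0,0,-7.5],"offset":[2.4,-4.3,0],"jaw":6},{"rot":[0,0,-7.5],"offset":[2.4,-4.3,0],"jaw":6},{"rot":[0,0,-7.5],"offset":[2.4,-4.3,0],"jaw":6},{"rot":[0,0,-7.1],"offset":[2.4,-4.3,0],"jaw":6}]' 30
cat >> h.py <<'E'
def st():
    from scipy.spatial.transform import Rotation as R
    o=env.get_obs(); M=R.from_rotvec(o["tcp_rot"]).as_matrix()
    print("t %.2f"%o["time"],"tcp",o["ee_pos"].round(1),"jaw",np.degrees(np.arctan2(M[1,1],M[0,1])).round(2),"z",M[:,2].round(3),"F",o["force"].round(2),"q",o["q"].round(2),"w",round(float(o["gripper_width"]),1)); return o
E
python3 - <<'E'
from h import *
st()
d=np.load("top0.npz"); W=d["W"]; I=d["img"]
m=reg(W,300,640,280,480,15,32); print("crate rim",m.sum(),rect(W[m][:,:2]))
m=reg(W,440,520,30,110,35,60); print("fin",m.sum(),rect(W[m][:,:2]),W[m].mean(0))
for x,y,s in ((0,0,0),):
    hsv=cv2.cvtColor(I,cv2.COLOR_RGB2HSV); o=(hsv[...,0]<20)&(hsv[...,1]>80)&reg(W,380,540,-80,60,2,25)
    print("ring",o.sum(),cv2.fitEllipse(W[o][:,:2].astype(np.float32)),circ(W[o][:,:2]))
pm=reg(W,640,720,-100,130,68,95)
n,l,s,ce=cv2.connectedComponentsWithStats(pm.astype(np.uint8))
for i in range(1,n): print("pin",s[i,4],W[l==i].mean(0))
E
```

```text
time: 1.3
ee_pos: [459.2, 109.2, 222.5]
tcp_rot: [-2.494, -1.91, -0.001]
force: [0.3, 0.3, 0.4]
gripper_width: 60.0
t 1.30 tcp [459.2 109.2 222.5] jaw -15.12 z [ 0.  0. -1.] F [0.29 0.29 0.45] q [-0.76 -0.08  0.45  1.89  0.04  1.33 -0.58] w 60.0
crate rim 523 ((467.93975830078125, 370.1080627441406), (290.39495849609375, 111.15818786621094), 1.770729899406433)
fin 84 ((478.1845703125, 67.82487487792969), (49.7115478515625, 15.882308006286621), 75.34676361083984) [477.76157206  67.65589068  48.93928395]
ring 96 ((457.1132507324219, -9.804364204406738), (85.88685607910156, 86.2475357055664), 21.991064071655273) ((456.7074279785156, -9.651126861572266), 44.960941314697266)
pin 8 [680.58821675 104.40925542  75.15856436]
pin 6 [672.38122203 -70.70368445  78.46738838]
```

```bash
python3 -m pendant '[{"rot":[0,0,0],"offset":[1.7,-4.6,0],"jaw":5},{"rot":[0,0,0],"offset":[0,0,-4],"jaw":5},{"rot":[0,0,0],"offset":[0,0,-4],"jaw":5},{"rot":[0,0,0],"offset":[0,0,-4],"jaw":5},{"rot":[0,0,0],"offset":[0,0,0],"jaw":5}]'
python3 - <<'E'
from h import *
st()
d=np.load("top0.npz"); a=d["img"][175:240,250:350]; b=d["img"][165:275,370:450]
save("crop1.png",np.hstack([cv2.resize(a,(500,325)),cv2.resize(b,(240,325))]))
E
```

```text
time: 1.8
ee_pos: [471.0, 63.9, 97.7]
tcp_rot: [-2.487, -1.914, 0.017]
force: [-0.1, -0.0, 0.9]
gripper_width: 50.2
t 1.80 tcp [471.   63.9  97.7] jaw -14.86 z [-0.01  -0.004 -1.   ] F [-0.14 -0.03  0.87] q [-0.7   0.06  0.53  2.03 -0.03  1.07 -0.42] w 50.2
```

View pics/crop1.png

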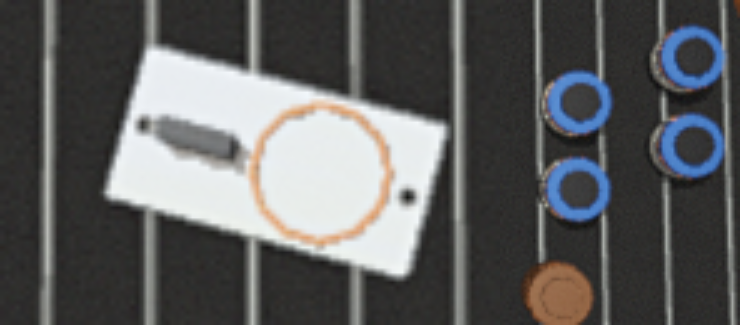

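The crop shows the larger plate, with holes at (145,125) and (407,196), the fin at (198,138) and the ring at (320,173). The blue cartridges are all capped alike. Both choices stand. I'll go down and grip.

```bash
python3 -m pendant '[{"rot":[0,0,0],"offset":[0,0,-3],"jaw":5},{"rot":[0,0,0],"offset":[0,0,0],"jaw":5},{"rot":[0,0,0],"offset":[0,0,0],"jaw":5}]';python3 -c "
from h import *
st()"
```

```text
time: 2.1
ee_pos: [476.3, 65.4, 74.0]
tcp_rot: [2.489, 1.916, 0.001]
force: [0.3, -0.2, 0.6]
gripper_width: 50.0
t 2.10 tcp [476.3  65.4  74. ] jaw -14.82 z [ 0.001  0.    -1.   ] F [ 0.31 -0.25  0.64] q [-0.7   0.09  0.53  2.05 -0.06  1.01 -0.4 ] w 50.0
```

```bash
python3 -m pendant '[{"rot":[0,0,0],"offset":[0,-0.2,-3],"jaw":5},{"rot":[0,0,0],"offset":[0,0,-2.6],"jaw":5},{"rot":[0,0,0],"offset":[0,0,0],"jaw":5},{"rot":[0,0,0],"offset":[0,0,0],"jaw":0},{"rot":[0,0,0],"offset":[0,0,0],"jaw":0},{"rot":[0,0,0],"offset":[0,0,0],"jaw":0},{"rot":[0,0,0],"offset":[0,0,0],"jaw":0},{"rot":[0,0,0],"offset":[0,0,0],"jaw":0}]' 50;python3 -c "
from h import *
st()"
```

```text
time: 2.9
ee_pos: [476.9, 63.3, 17.4]
tcp_rot: [2.489, 1.916, 0.004]
force: [2.4, -0.2, 0.2]
gripper_width: 17.9
t 2.90 tcp [476.9  63.3  17.4] jaw -14.83 z [ 0.003  0.    -1.   ] F [ 2.44 -0.22  0.15] q [-0.68  0.19  0.53  2.1  -0.12  0.88 -0.34] w 17.9
```

```bash
python3 -m pendant '[{"rot":[0,0,0],"offset":[0,0,1],"jaw":0},{"rot":[0,0,0],"offset":[0,0,3],"jaw":0},{"rot":[0,0,0],"offset":[0,0,4],"jaw":0},{"rot":[0,0,0],"offset":[0,0,4],"jaw":0},{"rot":[0,0,2],"offset":[3,0,0],"jaw":0},{"rot":[0,0,2],"offset":[3,0,0],"jaw":0},{"rot":[0,0,2],"offset":[3.6,0,0],"jaw":0},{"rot":[0,0,2],"offset":[3.6,0,0],"jaw":0},{"rot":[0,0,2.2],"offset":[3.6,0,0],"jaw":0},{"rot":[0,0,2.2],"offset":[3.5,0,0],"jaw":0},{"rot":[0,0,0],"offset":[0,0,0],"jaw":0},{"rot":[0,0,0],"offset":[0,0,0],"jaw":0}]' 60;python3 - <<'E'
from h import *
st()
c=cap("scene");save("s1.png",c["img"][150:400,150:450],2); np.savez("s1.npz",img=c["img"],W=world(c))
c=cap("top");W=world(c);np.savez("t1.npz",img=c["img"],W=W)
m=cv2.morphologyEx(reg(W,560,800,-130,180,98,130).astype(np.uint8),cv2.MORPH_OPEN,np.ones((3,3)))>0
print(m.sum(),rect(W[m][:,:2]),W[m].mean(0))
a=W[m]; print(np.linalg.lstsq(np.c_[a[:,:2],np.ones(len(a))],a[:,2],rcond=None)[0])
hsv=cv2.cvtColor(c["img"],cv2.COLOR_RGB2HSV); o=(hsv[...,0]<20)&(hsv[...,1]>80)&reg(W,560,800,-130,60,98,130)
if o.sum()>20: print("ring",circ(W[o][:,:2]))
E
```

```text
time: 4.1
ee_pos: [677.8, 62.8, 135.1]
tcp_rot: [-2.268, -2.172, 0.006]
force: [0.3, -0.7, -4.4]
gripper_width: 15.5
t 4.10 tcp [677.8  62.8 135.1] jaw -2.47 z [-0.004 -0.001 -1.   ] F [ 0.34 -0.69 -4.38] q [-0.53  0.48  0.54  1.49 -0.25  1.25 -0.  ] w 15.5
1203 ((671.6159057617188, -20.969627380371094), (121.10672760009766, 101.04350280761719), 87.59963989257812) [670.51700489 -22.2252266  125.05969127]
[4.13774296e-03 1.77022905e-03 1.22324608e+02]
ring ((673.87353515625, -11.125076293945312), 46.5987663269043)
```

View pics/s1.png

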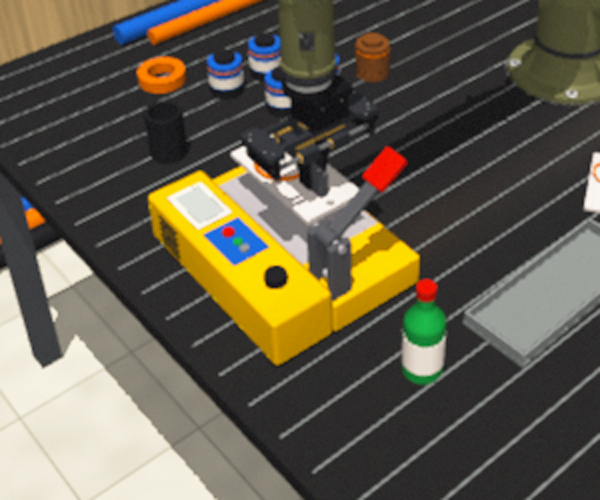

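```bash
python3 - <<'E'
from h import *
for f in("top0","scene0"):
    W=np.load(f+".npz")["W"]
    for nm,m in dict(deck=reg(W,560,1000,-150,350,57,63),console=reg(W,600,1100,-150,350,85,93)).items():
        m=cv2.morphologyEx(m.astype(np.uint8),cv2.MORPH_OPEN,np.ones((3,3)))>0
        c,(a,b),t=rect(W[m][:,:2]); print(f,nm,np.round(c,1),round(a,1),round(b,1),round(t,2),W[m][:,2].mean())
    pm=reg(W,640,720,-100,130,66,95)
    n,l,s,ce=cv2.connectedComponentsWithStats(pm.astype(np.uint8),connectivity=8)
    for i in range(1,n): print("pin",s[i,4],W[l==i].mean(0).round(1),W[l==i].min(0).round(1),W[l==i].max(0).round(1))
W=np.load("s1.npz")["W"]
m=cv2.morphologyEx(reg(W,560,800,-130,180,118,132).astype(np.uint8),cv2.MORPH_OPEN,np.ones((3,3)))>0
print("s1 plate",m.sum(),rect(W[m][:,:2]),W[m].min(0),W[m].max(0),W[m].mean(0))
a=np.load("t1.npz")["img"][85:175,240:360]; b=np.load("top0.npz")["img"][85:175,240:360]
save("crop2.png",np.hstack([a,b]),3.3)
E
```

```text
top0 deck [679.8  51.5] 333.6 159.4 87.53 59.98520363549618
top0 console [808.3  47. ] 336.6 97.7 87.43 89.6510751545901
pin 1 [715.2 127.5  66.2] [715.2 127.5  66.2] [715.2 127.5  66.2]
pin 1 [707.9  52.2  67.4] [707.9  52.2  67.4] [707.9  52.2  67.4]
pin 1 [701.  -41.4  66.2] [701.  -41.4  66.2] [701.  -41.4  66.2]
pin 1 [691.4 -38.2  66.7] [691.4 -38.2  66.7] [691.4 -38.2  66.7]
pin 9 [681.2 104.2  74.2] [677.7 101.7  66.8] [686.2 107.4  80.1]
pin 6 [672.4 -70.7  78.5] [669.8 -72.3  75.7] [675.  -69.1  84.3]
pin 1 [668.9 -87.9  66.1] [668.9 -87.9  66.1] [668.9 -87.9  66.1]
pin 1 [654.1  36.5  66.5] [654.1  36.5  66.5] [654.1  36.5  66.5]
pin 1 [650.  -44.3  67.9] [650.  -44.3  67.9] [650.  -44.3  67.9]
pin 1 [644.3 -13.2  66.4] [644.3 -13.2  66.4] [644.3 -13.2  66.4]
pin 1 [640.6 -78.4  66.4] [640.6 -78.4  66.4] [640.6 -78.4  66.4]
scene0 deck [677.5  56.2] 320.6 140.3 88.72 59.47717930960772
scene0 console [812.6  48.9] 333.3 97.5 87.32 88.91448129474792
pin 9 [675.8 -70.6  72.9] [669.  -79.2  67. ] [681.  -64.4  77.3]
pin 1 [657.4  80.7  66.1] [657.4  80.7  66.1] [657.4  80.7  66.1]
s1 plate 735 ((684.2511596679688, 51.01261901855469), (256.4131164550781, 120.12318420410156), 79.96588134765625) [625.90596905 -83.47507859 118.01615397] [765.1722309  167.65166657 131.78940581] [694.05767355  56.93473668 123.2304507 ]
```

View pics/crop2.png

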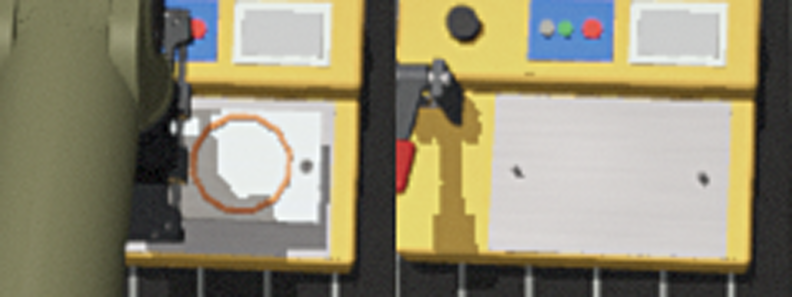

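```bash
python3 - <<'E'
from h import *
c=cap("top"); K=c["mtx"]; T=np.linalg.inv(c["camera_from_world"])
def ray(u,v,z):
    d=T[:3,:3]@np.linalg.inv(K)@[u,v,1]; o=T[:3,3]; return (o+d*(z-o[2])/d[2]).round(1)
g=cv2.cvtColor(c["img"],cv2.COLOR_RGB2GRAY).astype(float); b=cv2.cvtColor(np.load("top0.npz")["img"],cv2.COLOR_RGB2GRAY).astype(float)
def cen(g,u,v,r=4):
    p=g[v-r:v+r+1,u-r:u+r+1]; w=np.clip(np.median(p)-15-p,0,None); yy,xx=np.mgrid[-r:r+1,-r:r+1]; return u+(w*xx).sum()/w.sum(), v+(w*yy).sum()/w.sum()
h=cen(g,333,135); p=cen(b,333,139); q=cen(b,277,137)
print(h,p,q); print("hole@122",ray(*h,122),"@126",ray(*h,126))
for z in(70,74): print("pinR",ray(*p,z),"pinL",ray(*q,z))
st()
E
```

```text
(np.float64(334.0787649653434), np.float64(134.99810964083176)) (np.float64(332.7638709677419), np.float64(138.81677419354838)) (np.float64(276.35855263157896), np.float64(136.72861842105263))
hole@122 [670.8 -75.  122. ] @126 [669.8 -75.  126. ]
pinR [671.9 -71.6  70. ] pinL [680.  103.6  70. ]
pinR [670.9 -71.5  74. ] pinL [679.  103.1  74. ]
t 4.25 tcp [677.4  63.3 136.6] jaw -2.44 z [-0.001  0.    -1.   ] F [-0.55 -0.51 -5.16] q [-0.53  0.47  0.54  1.49 -0.25  1.25 -0.  ] w 15.3
```

```bash
python3 -m pendant '[{"rot":[0,0,0],"offset":[0.15,-0.15,-1],"jaw":0},{"rot":[0,0,0],"offset":[0,0,-1],"jaw":0},{"rot":[0,0,0],"offset":[0,0,-1.2],"jaw":0},{"rot":[0,0,0],"offset":[0,0,0],"jaw":0},{"rot":[0,0,0],"offset":[0,0,0],"jaw":0},{"rot":[0,0,0],"offset":[0,0,0],"jaw":0}]';python3 -c "
from h import *
st()"
python3 -m pendant '[{"rot":[0,0,0],"offset":[0,0,-0.4],"jaw":0},{"rot":[0,0,0],"offset":[0,0,-0.4],"jaw":0},{"rot":[0,0,0],"offset":[0,0,0],"jaw":0},{"rot":[0,0,0],"offset":[0,0,0],"jaw":0}]';python3 -c "
from h import *
st()"
```

```text
time: 4.85
ee_pos: [680.6, 61.7, 104.9]
tcp_rot: [2.268, 2.174, 0.001]
force: [0.3, 0.3, -3.9]
gripper_width: 15.4
t 4.85 tcp [680.6  61.7 104.9] jaw -2.43 z [ 0.001 -0.    -1.   ] F [ 0.3   0.32 -3.89] q [-0.52  0.5   0.53  1.52 -0.27  1.19  0.01] w 15.4
time: 5.25
ee_pos: [680.1, 61.7, 96.4]
tcp_rot: [-2.268, -2.174, 0.0]
force: [-1.6, -0.6, -3.5]
gripper_width: 15.5
t 5.25 tcp [680.1  61.7  96.4] jaw -2.43 z [-0. -0. -1.] F [-1.55 -0.64 -3.46] q [-0.52  0.51  0.53  1.52 -0.27  1.18  0.02] w 15.5
```

```bash
python3 -m pendant '[{"rot":[0,0,0],"offset":[-0.1,0,-0.2],"jaw":0},{"rot":[0,0,0],"offset":[0,0,-0.4],"jaw":0},{"rot":[0,0,0],"offset":[0,0,0],"jaw":0},{"rot":[0,0,0],"offset":[0,0,0],"jaw":0}]';python3 -c "
from h import *
o=st();print(o['torque'])"
```

```text
time: 5.65
ee_pos: [679.6, 61.7, 90.5]
tcp_rot: [2.268, 2.173, 0.001]
force: [1.5, 0.5, -4.6]
gripper_width: 15.6
t 5.65 tcp [679.6  61.7  90.5] jaw -2.43 z [ 0.001 -0.    -1.   ] F [ 1.52  0.5  -4.58] q [-0.52  0.51  0.53  1.53 -0.27  1.17  0.02] w 15.6
[-0.07747884 -0.36897638 -0.1022376 ]
```

```bash
python3 -m pendant '[{"rot":[0,0,0],"offset":[0,0,-0.4],"jaw":0},{"rot":[0,0,0],"offset":[0,0,-0.4],"jaw":0},{"rot":[0,0,0],"offset":[0,0,-0.3],"jaw":0},{"rot":[0,0,0],"offset":[0,0,0],"jaw":0},{"rot":[0,0,0],"offset":[0,0,0],"jaw":0}]';python3 -c "
from h import *
o=st();print(o['torque'])"
```

```text
time: 6.15
ee_pos: [679.5, 61.8, 79.3]
tcp_rot: [2.268, 2.174, 0.001]
force: [3.0, 1.0, -5.7]
gripper_width: 15.6
t 6.15 tcp [679.5  61.8  79.3] jaw -2.43 z [ 0.001 -0.    -1.   ] F [ 3.04  0.99 -5.75] q [-0.52  0.52  0.52  1.54 -0.28  1.15  0.02] w 15.6
[-0.03365583 -0.75331261 -0.10621186]
```

```bash
python3 -m pendant '[{"rot":[0,0,0],"offset":[0.05,0,-0.2],"jaw":0},{"rot":[0,0,0],"offset":[0,0,-0.1],"jaw":0},{"rot":[0,0,0],"offset":[0,0,0],"jaw":0},{"rot":[0,0,0],"offset":[0,0,0],"jaw":0}]';python3 -c "
from h import *
o=st();print(o['torque'])"
python3 -m pendant '[{"rot":[0,0,0],"offset":[0,0,0],"jaw":5},{"rot":[0,0,0],"offset":[0,0,0],"jaw":5},{"rot":[0,0,0],"offset":[0,0,0],"jaw":5},{"rot":[0,0,0],"offset":[0,0,0],"jaw":5},{"rot":[0,0,0],"offset":[0,0,3],"jaw":5},{"rot":[0,0,0],"offset":[0,0,4],"jaw":5},{"rot":[0,0,0],"offset":[0,0,5],"jaw":8},{"rot":[0,0,0],"offset":[0,0,5],"jaw":8},{"rot":[0,0,-5],"offset":[-3,-3,0],"jaw":8},{"rot":[0,0,-5],"offset":[-3,-4,0],"jaw":8},{"rot":[0,0,-5],"offset":[-3,-4,0],"jaw":8},{"rot":[0,0,-5],"offset":[-3,-4,0],"jaw":8}]'
python3 -m pendant '[{"rot":[0,0,-5],"offset":[-2,-4,0],"jaw":8.7},{"rot":[0,0,-5],"offset":[-2,-4,0],"jaw":8.7},{"rot":[0,0,-5],"offset":[-2,-4,0],"jaw":8.7},{"rot":[0,0,-5],"offset":[-2,-4,0],"jaw":8.7},{"rot":[0,0,0],"offset":[0,0,0],"jaw":8.7}]'
python3 - <<'E'
from h import *
st(); c=cap("top");W=world(c);np.savez("t2.npz",img=c["img"],W=W); save("t2.png",c["img"])
for z0,z1 in((64,74),(55,63)):
    m=cv2.morphologyEx(reg(W,600,765,-95,125,z0,z1).astype(np.uint8),cv2.MORPH_OPEN,np.ones((3,3)))>0
    print(m.sum(),rect(W[m][:,:2]),W[m].mean(0))
E
```

```text
time: 6.55
ee_pos: [679.7, 61.7, 78.5]
tcp_rot: [-2.268, -2.174, -0.001]
force: [-3.0, -0.5, 5.7]
gripper_width: 15.5
t 6.55 tcp [679.7  61.7  78.5] jaw -2.42 z [-0.     0.001 -1.   ] F [-2.96 -0.53  5.67] q [-0.52  0.53  0.52  1.54 -0.28  1.15  0.02] w 15.5
[-0.05951351  0.61301926 -0.01436466]
time: 7.75
ee_pos: [558.4, -89.8, 246.5]
tcp_rot: [2.614, 1.743, 0.0]
force: [0.6, -1.0, 0.5]
gripper_width: 79.2
time: 8.25
ee_pos: [475.4, -255.9, 247.3]
tcp_rot: [2.881, 1.247, -0.001]
force: [1.0, 0.1, 0.0]
gripper_width: 86.9
t 8.25 tcp [ 475.4 -255.9  247.3] jaw -43.2 z [ 0.    -0.002 -1.   ] F [1.05 0.06 0.01] q [-0.36  0.08  0.86  1.72 -0.06  1.37 -0.25] w 86.9
1604 ((675.5913696289062, 17.142669677734375), (199.25430297851562, 101.4700698852539), 88.18971252441406) [674.61075742  16.09852218  68.19642824]
917 ((680.801025390625, 14.189445495605469), (218.80917358398438, 159.9564208984375), 88.99527740478516) [678.51846161  10.339167    59.68640143]
```

View pics/t2.png

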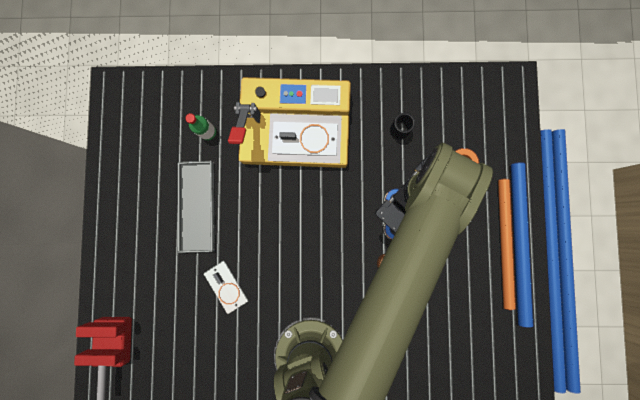

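The plate is flush (top at 68.2 mm) and square. The picture shows it at (306,138) in the deck seat, with the ring at (315,138). Next I pick cartridge 1.

```bash
python3 -m pendant '[{"rot":[0,0,0],"offset":[0.8,-0.7,-4],"jaw":8.7},{"rot":[0,0,0],"offset":[0,0,-4],"jaw":8.7},{"rot":[0,0,0],"offset":[0,0,-3],"jaw":8.7},{"rot":[0,0,0],"offset":[0,0,0],"jaw":8.7},{"rot":[0,0,0],"offset":[0,0,0],"jaw":8.7}]' 25; python3 -c "
from h import *
st();W=world(cap('scene'))
m=(reg(W,340,620,-440,-200,60,85)).astype(np.uint8)
n,l,s,ce=cv2.connectedComponentsWithStats(m)
for i in range(1,n):
    if s[i,4]>25: print(s[i,4],circ(W[l==i][:,:2]))
"
```

```text
time: 8.8
ee_pos: [488.3, -254.6, 136.9]
tcp_rot: [-2.874, -1.269, 0.001]
force: [0.2, 0.6, 0.3]
gripper_width: 87.2
t 8.80 tcp [ 488.3 -254.6  136.9] jaw -42.34 z [-0.001 -0.    -1.   ] F [0.24 0.62 0.26] q [-0.31  0.22  0.84  1.83 -0.18  1.17 -0.15] w 87.2
118 ((443.3553466796875, -372.0218505859375), 34.34716796875)
158 ((533.9248657226562, -379.19232177734375), 36.88509750366211)
161 ((401.27178955078125, -254.640625), 34.73435974121094)
166 ((487.939697265625, -258.9302673339844), 33.159019470214844)
```

```bash
python3 -m pendant '[{"rot":[0,0,0],"offset":[-0.3,-0.7,0],"jaw":8.7},{"rot":[0,0,0],"offset":[0,0,-3],"jaw":8.7},{"rot":[0,0,0],"offset":[0,0,0],"jaw":8.7},{"rot":[0,0,0],"offset":[0,0,0],"jaw":8.7}]' 25; python3 -c "
from h import *
st()"
```

```text
time: 9.25
ee_pos: [484.9, -262.7, 107.6]
tcp_rot: [2.874, 1.266, 0.001]
force: [0.1, -0.7, 0.4]
gripper_width: 87.1
t 9.25 tcp [ 484.9 -262.7  107.6] jaw -42.45 z [ 0.001 -0.    -1.   ] F [ 0.11 -0.66  0.43] q [-0.28  0.26  0.84  1.86 -0.21  1.11 -0.11] w 87.1
```

```bash
python3 -m pendant '[{"rot":[0,0,0],"offset":[0,0,-4],"jaw":8.7},{"rot":[0,0,0],"offset":[0,0,-4],"jaw":8.7},{"rot":[0,0,0],"offset":[0,0,0],"jaw":8.7},{"rot":[0,0,0],"offset":[0,0,0],"jaw":5},{"rot":[0,0,0],"offset":[0,0,0],"jaw":5},{"rot":[0,0,0],"offset":[0,0,0],"jaw":5},{"rot":[0,0,0],"offset":[0,0,0],"jaw":5},{"rot":[0,0,0],"offset":[0,0,2],"jaw":5},{"rot":[0,0,0],"offset":[0,0,4],"jaw":5},{"rot":[0,0,0],"offset":[0,0,4],"jaw":5},{"rot":[0,0,0],"offset":[0,0,0],"jaw":5},{"rot":[0,0,0],"offset":[0,0,0],"jaw":5}]' 25; python3 -c "
from h import *
st()"; python3 -m pendant '[{"rot":[0,0,0],"offset":[0,0,0],"jaw":5},{"rot":[0,0,0],"offset":[0,0,0],"jaw":5}]'
```

```text
time: 10.45
ee_pos: [485.4, -262.3, 127.7]
tcp_rot: [2.874, 1.267, 0.004]
force: [0.4, 1.5, -1.7]
gripper_width: 63.8
t 10.45 tcp [ 485.4 -262.3  127.7] jaw -42.42 z [ 0.003  0.    -1.   ] F [ 0.42  1.54 -1.66] q [-0.3   0.23  0.85  1.84 -0.19  1.15 -0.12] w 63.8
time: 10.65
ee_pos: [483.8, -261.7, 125.2]
tcp_rot: [-2.873, -1.266, 0.003]
force: [-0.5, 0.1, -1.8]
gripper_width: 63.5
```

Cartridge 1 reads about 1.7 N, so it is empty. It goes to the far crate slot.

```bash
python3 -m pendant '[{"rot":[0,0,4],"offset":[0,3,0.5],"jaw":5},{"rot":[0,0,8.4],"offset":[0,4.2,0],"jaw":5},{"rot":[0,0,8.4],"offset":[0,4.2,0],"jaw":5},{"rot":[0,0,8.4],"offset":[0,4.2,0],"jaw":5},{"rot":[0,0,8.4],"offset":[0,4.2,0],"jaw":5},{"rot":[0,0,8.4],"offset":[0,4.2,0],"jaw":5},{"rot":[0,0,8.4],"offset":[0,4.2,0],"jaw":5},{"rot":[0,0,8.4],"offset":[0,4.2,0],"jaw":5},{"rot":[0,0,8.4],"offset":[0,4.2,0],"jaw":5},{"rot":[0,0,8.4],"offset":[0,4.2,0],"jaw":5},{"rot":[0,0,8.4],"offset":[0,4.2,0],"jaw":5},{"rot":[0,0,8.4],"offset":[0,4.2,0],"jaw":5}]'
python3 -m pendant '[{"rot":[0,0,8.4],"offset":[0,4,0],"jaw":5},{"rot":[0,0,8.4],"offset":[1,4,0],"jaw":5},{"rot":[0,0,8.4],"offset":[2,4,0],"jaw":5},{"rot":[0,0,8.4],"offset":[2,2,0],"jaw":5},{"rot":[0,0,4],"offset":[2,0,0],"jaw":5},{"rot":[0,0,0],"offset":[0,0,-2],"jaw":5},{"rot":[0,0,0],"offset":[0,0,0],"jaw":5},{"rot":[0,0,0],"offset":[0,0,0],"jaw":5}]'
python3 -c "
from h import *
st()"
```

```text
time: 11.85
ee_pos: [483.8, 230.9, 130.3]
tcp_rot: [-0.962, -2.989, 0.003]
force: [-0.3, 0.3, -0.3]
gripper_width: 63.6
time: 12.65
ee_pos: [553.6, 369.0, 109.8]
tcp_rot: [0.043, -3.138, 0.003]
force: [-0.2, -0.4, -1.1]
gripper_width: 63.8
t 12.65 tcp [553.6 369.  109.8] jaw 91.56 z [-0.003 -0.002 -1.   ] F [-0.17 -0.43 -1.13] q [-0.82  0.43  0.25  1.55 -0.11  1.18  1.05] w 63.8
```

```bash
python3 -m pendant '[{"rot":[0,0,0],"offset":[0,0.35,-3],"jaw":5},{"rot":[0,0,0],"offset":[0,0,-3],"jaw":5},{"rot":[0,0,0],"offset":[0,0,-1.2],"jaw":5},{"rot":[0,0,0],"offset":[0,0,0],"jaw":5},{"rot":[0,0,0],"offset":[0,0,-0.4],"jaw":5},{"rot":[0,0,0],"offset":[0,0,0],"jaw":5},{"rot":[0,0,0],"offset":[0,0,0],"jaw":5}]'
python3 -c "
from h import *
st()"
```

```text
time: 13.35
ee_pos: [555.5, 373.7, 37.1]
tcp_rot: [-0.043, 3.139, 0.002]
force: [-0.8, -0.4, -1.7]
gripper_width: 63.6
t 13.35 tcp [555.5 373.7  37.1] jaw 91.57 z [ 0.002  0.002 -1.   ] F [-0.82 -0.42 -1.74] q [-0.81  0.5   0.23  1.6  -0.13  1.05  1.06] w 63.6
```

```bash
python3 -m pendant '[{"rot":[0,0,0],"offset":[-0.1,0,-0.4],"jaw":5},{"rot":[0,0,0],"offset":[0,0,0],"jaw":5},{"rot":[0,0,0],"offset":[0,0,0],"jaw":5}]'
python3 -m pendant '[{"rot":[0,0,0],"offset":[0,0,0],"jaw":8.2},{"rot":[0,0,0],"offset":[0,0,0],"jaw":8.2},{"rot":[0,0,0],"offset":[0,0,0],"jaw":8.2},{"rot":[0,0,0],"offset":[0,0,3],"jaw":8.2},{"rot":[0,0,0],"offset":[0,0,4],"jaw":8.2},{"rot":[0,0,0],"offset":[0,0,4],"jaw":8.2},{"rot":[0,0,-8.4],"offset":[-2,-4,3],"jaw":8.7},{"rot":[0,0,-8.4],"offset":[-2,-4,0],"jaw":8.7},{"rot":[0,0,-8.4],"offset":[-2,-4,0],"jaw":8.7},{"rot":[0,0,-8.4],"offset":[-1,-4,0],"jaw":8.7},{"rot":[0,0,-8.4],"offset":[0,-4,0],"jaw":8.7},{"rot":[0,0,-8.4],"offset":[0,-4,0],"jaw":8.7}]'
python3 - <<'E'
from h import *
st(); W=world(cap("top"))
m=(reg(W,280,640,-450,-180,60,95)|reg(W,300,640,290,460,60,95)).astype(np.uint8)
n,l,s,ce=cv2.connectedComponentsWithStats(m)
for i in range(1,n):
    if s[i,4]>60: w=W[l==i]; print(s[i,4],np.round(circ(w[:,:2])[0],1),circ(w[:,:2])[1].__round__(1),np.percentile(w[:,2],[5,95]).round(1))
E
```

```text
time: 13.65
ee_pos: [555.1, 373.8, 33.3]
tcp_rot: [-0.043, 3.138, 0.003]
force: [0.8, 0.2, 6.7]
gripper_width: 63.6
time: 14.85
ee_pos: [484.3, 134.7, 169.3]
tcp_rot: [-1.306, -2.857, -0.001]
force: [0.5, 0.1, -0.2]
gripper_width: 87.1
t 14.85 tcp [484.3 134.7 169.3] jaw 40.88 z [-0.     0.001 -1.   ] F [ 0.49  0.1  -0.17] q [-0.76  0.04  0.45  1.9  -0.02  1.21  0.41] w 87.1
163 [555.  375.5] 31.9 [71.7 87.6]
354 [ 529.3 -378.6] 32.3 [66.5 82.4]
363 [ 438.3 -375.3] 32.4 [65.6 82.4]
357 [ 393.9 -259.6] 32.2 [66.4 82.3]
231 [ 288.  -239.6] 31.6 [66.6 81.8]
```

```bash
python3 -m pendant '[{"rot":[0,0,-8.3],"offset":[-0.4,-4,0],"jaw":8.7},{"rot":[0,0,-8.3],"offset":[-0.4,-4,0],"jaw":8.7},{"rot":[0,0,-8.3],"offset":[-0.4,-4,0],"jaw":8.7},{"rot":[0,0,-8.3],"offset":[-0.5,-4,0],"jaw":8.7},{"rot":[0,0,-8.3],"offset":[-0.8,-4,0],"jaw":8.7},{"rot":[0,0,-8.3],"offset":[-1,-4,0],"jaw":8.7},{"rot":[0,0,-8.3],"offset":[-1.3,-4,0],"jaw":8.7},{"rot":[0,0,-8.3],"offset":[-1.4,-4,0],"jaw":8.7},{"rot":[0,0,-8.3],"offset":[-1.4,-4,0],"jaw":8.7},{"rot":[0,0,-8.3],"offset":[-1.4,-3.5,0],"jaw":8.7},{"rot":[0,0,0],"offset":[0,0,-4],"jaw":8.7},{"rot":[0,0,0],"offset":[0,0,0],"jaw":8.7}]'
python3 -m pendant '[{"rot":[0,0,0],"offset":[0,0,-1],"jaw":8.7},{"rot":[0,0,0],"offset":[0,0,0],"jaw":8.7}]'
```

```text
time: 16.1
ee_pos: [391.7, -258.3, 126.1]
tcp_rot: [-2.865, -1.277, 0.009]
force: [-0.6, 1.4, -1.5]
gripper_width: 86.7
time: 16.3
ee_pos: [395.4, -257.9, 119.1]
tcp_rot: [-2.866, -1.285, 0.001]
force: [0.6, 0.2, -0.1]
gripper_width: 87.1
```

```bash
python3 -m pendant '[{"rot":[0,0,0],"offset":[0,-0.2,-4],"jaw":8.7},{"rot":[0,0,0],"offset":[0,0,-4],"jaw":8.7},{"rot":[0,0,0],"offset":[0,0,-1.2],"jaw":8.7},{"rot":[0,0,0],"offset":[0,0,0],"jaw":8.7},{"rot":[0,0,0],"offset":[0,0,0],"jaw":5},{"rot":[0,0,0],"offset":[0,0,0],"jaw":5},{"rot":[0,0,0],"offset":[0,0,0],"jaw":5},{"rot":[0,0,0],"offset":[0,0,0],"jaw":5}]'; python3 -m pendant '[{"rot":[0,0,0],"offset":[0,0,2],"jaw":5},{"rot":[0,0,0],"offset":[0,0,4],"jaw":5},{"rot":[0,0,0],"offset":[0,0,4],"jaw":5},{"rot":[0,0,0],"offset":[0,0,0],"jaw":5},{"rot":[0,0,0],"offset":[0,0,0],"jaw":5},{"rot":[0,0,0],"offset":[0,0,0],"jaw":5}]';  python3 -m pendant '[{"rot":[0,0,0],"offset":[0,0,0],"jaw":5},{"rot":[0,0,0],"offset":[0,0,0],"jaw":5}]'; python3 -c "
from h import *
st()"
```

```text
time: 17.1
ee_pos: [396.1, -261.1, 28.5]
tcp_rot: [2.867, 1.282, 0.003]
force: [-0.6, -0.1, 4.7]
gripper_width: 63.8
time: 17.7
ee_pos: [393.8, -260.0, 125.8]
tcp_rot: [-2.866, -1.281, 0.003]
force: [-0.0, 1.2, -5.1]
gripper_width: 63.5
time: 17.9
ee_pos: [394.2, -260.6, 126.1]
tcp_rot: [-2.867, -1.281, 0.004]
force: [0.1, 0.4, -4.2]
gripper_width: 63.7
t 17.90 tcp [ 394.2 -260.6  126.1] jaw -41.84 z [-0.003  0.    -1.   ] F [ 0.11  0.45 -4.16] q [-0.36 -0.01  0.9   2.02  0.01  1.12 -0.2 ] w 63.7
```

Cartridge 3 reads about 4.2 N, so it is the full one. It goes to the ring.

```bash
python3 -m pendant '[{"rot":[0,0,0],"offset":[0,2,2],"jaw":5},{"rot":[0,0,4.4],"offset":[2.5,2.5,1],"jaw":5},{"rot":[0,0,4.4],"offset":[3.2,2.5,0],"jaw":5},{"rot":[0,0,4.4],"offset":[3.2,2.5,0],"jaw":5},{"rot":[0,0,4.4],"offset":[3.2,2.5,0],"jaw":5},{"rot":[0,0,4.4],"offset":[3.2,2.5,0],"jaw":5},{"rot":[0,0,4.4],"offset":[3.2,2.5,0],"jaw":5},{"rot":[0,0,4.4],"offset":[3.2,2.5,0],"jaw":5},{"rot":[0,0,4.4],"offset":[3.2,2.5,0],"jaw":5},{"rot":[0,0,4.3],"offset":[3.3,2.5,0],"jaw":5},{"rot":[0,0,0],"offset":[0,0.2,0],"jaw":5},{"rot":[0,0,0],"offset":[0,0,0],"jaw":5}]' 35;  python3 -m pendant '[{"rot":[0,0,0],"offset":[0,0,0],"jaw":5},{"rot":[0,0,0],"offset":[0,0,0],"jaw":5}]'; python3 - <<'E'
from h import *
st(); c=cap("top"); W=world(c)
hsv=cv2.cvtColor(c["img"],cv2.COLOR_RGB2HSV)
t=np.load("t2.npz"); h2=cv2.cvtColor(t["img"],cv2.COLOR_RGB2HSV)
o=(h2[...,0]<20)&(h2[...,1]>60)&reg(t["W"],600,760,-75,35,64,80); print("ring",o.sum(),circ(t["W"][o][:,:2]))
m=reg(W,600,760,-90,60,125,215)&(hsv[...,0]>100)&(hsv[...,0]<125)&(hsv[...,1]>100); print(m.sum(), W[m].mean(0) if m.sum() else 0)
E
```

```text
time: 19.1
ee_pos: [676.9, -12.3, 154.8]
tcp_rot: [-2.262, -2.178, 0.006]
force: [-0.7, -0.7, -3.9]
gripper_width: 63.5
time: 19.3
ee_pos: [676.4, -15.7, 157.2]
tcp_rot: [-2.269, -2.173, 0.002]
force: [0.4, 0.3, -4.4]
gripper_width: 63.2
t 19.30 tcp [676.4 -15.7 157.2] jaw -2.47 z [-0.001 -0.001 -1.   ] F [ 0.36  0.33 -4.4 ] q [-0.48  0.46  0.63  1.48 -0.28  1.29  0.13] w 63.2
ring 154 ((693.7756958007812, -28.546844482421875), 69.18206787109375)
0 0
```

```bash
python3 -m pendant '[{"rot":[0,0,0],"offset":[-0.05,0.2,-3],"jaw":5},{"rot":[0,0,0],"offset":[0,0,-1.6],"jaw":5},{"rot":[0,0,0],"offset":[0,0,-0.8],"jaw":5},{"rot":[0,0,0],"offset":[0,0,0],"jaw":5},{"rot":[0,0,0],"offset":[0,0,0],"jaw":5}]';  python3 -c "
from h import *
st()"
```

```text
time: 19.85
ee_pos: [677.1, -12.3, 104.1]
tcp_rot: [2.266, 2.175, 0.001]
force: [0.1, 0.5, -4.4]
gripper_width: 63.5
t 19.85 tcp [677.1 -12.3 104.1] jaw -2.35 z [ 0.001 -0.    -1.   ] F [ 0.07  0.46 -4.43] q [-0.47  0.51  0.61  1.54 -0.3   1.19  0.15] w 63.5
```

```bash
python3 -m pendant '[{"rot":[0,0,0],"offset":[-0.05,-0.05,-0.4],"jaw":5},{"rot":[0,0,0],"offset":[0,0,-0.3],"jaw":5},{"rot":[0,0,0],"offset":[0,0,0],"jaw":5},{"rot":[0,0,0],"offset":[0,0,0],"jaw":5}]';  python3 -c "
from h import *
st()"
```

```text
time: 20.25
ee_pos: [676.4, -12.5, 96.7]
tcp_rot: [2.266, 2.175, 0.0]
force: [1.0, -0.2, -3.6]
gripper_width: 63.4
t 20.25 tcp [676.4 -12.5  96.7] jaw -2.33 z [ 0. -0. -1.] F [ 0.98 -0.16 -3.61] q [-0.47  0.51  0.61  1.55 -0.31  1.18  0.15] w 63.4
```

```bash
python3 -m pendant '[{"rot":[0,0,0],"offset":[0,0,-0.15],"jaw":5},{"rot":[0,0,0],"offset":[0,0,0],"jaw":5},{"rot":[0,0,0],"offset":[0,0,0],"jaw":5}]'; python3 -m pendant '[{"rot":[0,0,0],"offset":[0,0,0],"jaw":8.4},{"rot":[0,0,0],"offset":[0,0,0],"jaw":8.4},{"rot":[0,0,0],"offset":[0,0,0],"jaw":8.4},{"rot":[0,0,0],"offset":[0,0,3],"jaw":8.4},{"rot":[0,0,0],"offset":[0,0,4],"jaw":8.4},{"rot":[0,0,0],"offset":[0,0,4],"jaw":8.4},{"rot":[0,0,-4],"offset":[-3,-3,0],"jaw":8.7},{"rot":[0,0,-4],"offset":[-3,-4,0],"jaw":8.7},{"rot":[0,0,-4],"offset":[-2,-4,0],"jaw":8.7},{"rot":[0,0,-4],"offset":[-1,-4,0],"jaw":8.7},{"rot":[0,0,-4],"offset":[-1,-4,0],"jaw":8.7},{"rot":[0,0,-4],"offset":[-1,-4,0],"jaw":8.7}]'
python3 - <<'E'
from h import *
st(); c=cap("top");W=world(c);save("t3.png",c["img"][50:250,150:470],2.4)
m=(reg(W,280,640,-450,-180,60,95)|reg(W,300,640,290,460,60,95)|reg(W,600,760,-75,60,125,160)).astype(np.uint8)
n,l,s,ce=cv2.connectedComponentsWithStats(m)
for i in range(1,n):
    if s[i,4]>60: w=W[l==i]; print(s[i,4],np.round(circ(w[:,:2])[0],1),circ(w[:,:2])[1].__round__(1),np.percentile(w[:,2],[5,95]).round(1))
m=cv2.morphologyEx(reg(W,600,765,-95,125,64,74).astype(np.uint8),cv2.MORPH_OPEN,np.ones((3,3)))>0
print(rect(W[m][:,:2]),W[m][:,2].mean())
E
```

```text
time: 20.55
ee_pos: [676.4, -12.5, 96.6]
tcp_rot: [2.266, 2.176, 0.001]
force: [-4.1, -0.6, 5.2]
gripper_width: 63.4
time: 21.75
ee_pos: [565.9, -243.8, 205.3]
tcp_rot: [2.671, 1.654, 0.002]
force: [-0.1, -0.5, 0.3]
gripper_width: 87.1
t 21.75 tcp [ 565.9 -243.8  205.3] jaw -26.47 z [ 0.001  0.    -1.   ] F [-0.08 -0.53  0.28] q [-0.3   0.32  0.82  1.59 -0.24  1.33  0.09] w 87.1
383 [673.3 -11.3] 32.2 [133. 150.]
356 [554.9 374.3] 32.2 [66.9 86.8]
158 [ 524.7 -385.1] 30.7 [66.6 82.4]
364 [ 437.8 -375.7] 32.5 [65.4 82.7]
67 [ 291.7 -256.6] 17.8 [66.7 82.3]
((675.7791137695312, 17.203048706054688), (199.80038452148438, 100.88998413085938), 87.8014907836914) 68.14282496807527
```

View pics/t3.png

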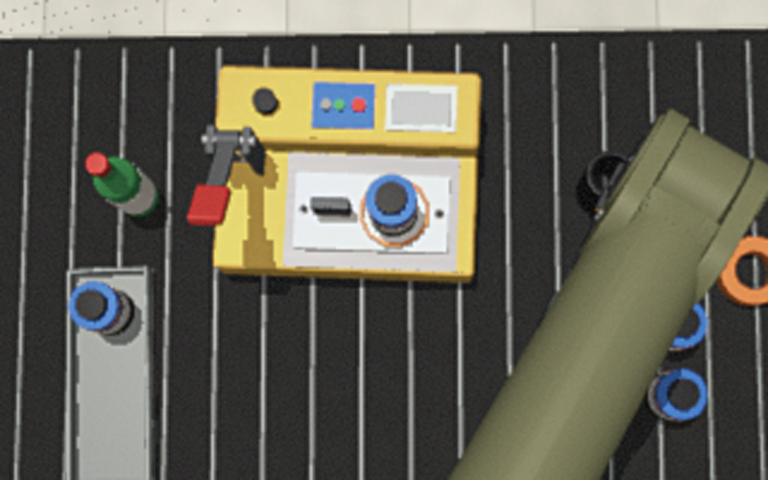

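The picture shows the full cartridge standing in the ring at (390,200), 2 mm from its centre. The plate is still flush, and the first empty stands in the crate at (97,306). The remaining two read empty by elimination, and I'll confirm that when I lift them. Next is cartridge 2.

```bash
python3 -m pendant '[{"rot":[0,0,-4],"offset":[-1,-3.4,0],"jaw":8.7},{"rot":[0,0,-4],"offset":[-1,-3.4,0],"jaw":8.7},{"rot":[0,0,-4],"offset":[-1,-3.4,0],"jaw":8.7},{"rot":[0,0,-4],"offset":[-0.5,-3.2,-3],"jaw":8.7},{"rot":[0,0,0],"offset":[0,0,-4],"jaw":8.7},{"rot":[0,0,0],"offset":[0,0,-2],"jaw":8.7},{"rot":[0,0,0],"offset":[0,0,0],"jaw":8.7},{"rot":[0,0,0],"offset":[0,0,0],"jaw":8.7},{"rot":[0,0,0],"offset":[0,0,0],"jaw":8.7}]' 25;python3 -c "
from h import *
st()"
```

```text
time: 22.7
ee_pos: [532.4, -377.0, 116.8]
tcp_rot: [2.871, 1.269, 0.003]
force: [-0.6, -0.3, 1.1]
gripper_width: 87.2
t 22.70 tcp [ 532.4 -377.   116.8] jaw -42.29 z [ 0.003 -0.002 -1.   ] F [-0.6  -0.31  1.08] q [-0.06  0.5   0.85  1.6  -0.4   1.21  0.13] w 87.2
```

```bash
python3 -m pendant '[{"rot":[0,0,0],"offset":[-0.1,-0.1,-4],"jaw":8.7},{"rot":[0,0,0],"offset":[0,0,-4],"jaw":8.7},{"rot":[0,0,0],"offset":[0,0,-0.8],"jaw":8.7},{"rot":[0,0,0],"offset":[0,0,0],"jaw":8.7},{"rot":[0,0,0],"offset":[0,0,0],"jaw":5},{"rot":[0,0,0],"offset":[0,0,0],"jaw":5},{"rot":[0,0,0],"offset":[0,0,0],"jaw":5},{"rot":[0,0,0],"offset":[0,0,0],"jaw":5}]'; python3 -m pendant '[{"rot":[0,0,0],"offset":[0,0,2],"jaw":5},{"rot":[0,0,0],"offset":[0,0,4],"jaw":5},{"rot":[0,0,0],"offset":[0,0,4],"jaw":5},{"rot":[0,0,0],"offset":[0,0,0],"jaw":5},{"rot":[0,0,0],"offset":[0,0,0],"jaw":5},{"rot":[0,0,0],"offset":[0,0,0],"jaw":5},{"rot":[0,0,0],"offset":[0,0,0],"jaw":5},{"rot":[0,0,0],"offset":[0,0,0],"jaw":5}]'; python3 -c "
from h import *
st()"
```

```text
time: 23.5
ee_pos: [531.2, -378.1, 28.4]
tcp_rot: [2.871, 1.269, 0.003]
force: [-0.7, -0.7, 3.4]
gripper_width: 63.5
time: 24.3
ee_pos: [529.5, -376.9, 125.5]
tcp_rot: [-2.872, -1.269, 0.002]
force: [-0.8, 0.8, -1.0]
gripper_width: 63.7
t 24.30 tcp [ 529.5 -376.9  125.5] jaw -42.33 z [-0.002  0.001 -1.   ] F [-0.85  0.76 -1.  ] q [-0.06  0.5   0.86  1.59 -0.39  1.23  0.13] w 63.7
```

```bash
python3 -m pendant '[{"rot":[0,0,4],"offset":[-0.5,3,0.8],"jaw":5},{"rot":[0,0,7.6],"offset":[-0.7,4.2,0],"jaw":5},{"rot":[0,0,7.6],"offset":[-0.7,4.2,0],"jaw":5},{"rot":[0,0,7.6],"offset":[-0.7,4.2,0],"jaw":5},{"rot":[0,0,7.6],"offset":[-0.7,4.2,0],"jaw":5},{"rot":[0,0,7.6],"offset":[-0.7,4.2,0],"jaw":5},{"rot":[0,0,7.6],"offset":[-0.7,4.2,0],"jaw":5},{"rot":[0,0,7.6],"offset":[-0.5,4.2,0],"jaw":5},{"rot":[0,0,7.6],"offset":[0,4.2,0],"jaw":5},{"rot":[0,0,7.6],"offset":[0,4.2,0],"jaw":5},{"rot":[0,0,7.6],"offset":[0,4.2,0],"jaw":5},{"rot":[0,0,7.6],"offset":[0,4.2,0],"jaw":5}]'
python3 -m pendant '[{"rot":[0,0,7.6],"offset":[0,4.2,0],"jaw":5},{"rot":[0,0,7.6],"offset":[0,4.2,0],"jaw":5},{"rot":[0,0,7.6],"offset":[0,4.2,0],"jaw":5},{"rot":[0,0,7.6],"offset":[-0.2,4.2,0],"jaw":5},{"rot":[0,0,7.6],"offset":[-0.2,4,0],"jaw":5},{"rot":[0,0,7.6],"offset":[-0.3,4,0],"jaw":5},{"rot":[0,0,0],"offset":[0,0.7,0],"jaw":5},{"rot":[0,0,0],"offset":[0,0,-3],"jaw":5},{"rot":[0,0,0],"offset":[0,0,0],"jaw":5},{"rot":[0,0,0],"offset":[0,0,0],"jaw":5},{"rot":[0,0,0],"offset":[0,0,0],"jaw":5}]'
python3 -c "
from h import *
st()"
```

```text
time: 25.5
ee_pos: [477.7, 115.9, 134.6]
tcp_rot: [-1.188, -2.908, 0.0]
force: [0.9, -0.6, -2.0]
gripper_width: 63.5
time: 26.6
ee_pos: [472.0, 369.1, 105.9]
tcp_rot: [-0.022, 3.141, 0.001]
force: [-0.4, 0.1, -2.0]
gripper_width: 63.7
t 26.60 tcp [472.  369.1 105.9] jaw 90.79 z [ 0.001  0.001 -1.   ] F [-0.44  0.13 -2.02] q [-0.92  0.3   0.25  1.73 -0.08  1.12  0.94] w 63.7
```

```bash
python3 -m pendant '[{"rot":[0,0,0.8],"offset":[-0.2,0.1,-3],"jaw":5},{"rot":[0,0,0],"offset":[0,0,-3],"jaw":5},{"rot":[0,0,0],"offset":[0,0,-0.8],"jaw":5},{"rot":[0,0,0],"offset":[0,0,-0.4],"jaw":5},{"rot":[0,0,0],"offset":[0,0,0],"jaw":5},{"rot":[0,0,0],"offset":[0,0,0],"jaw":5}]'
python3 -c "
from h import *
st()"
```

```text
time: 27.2
ee_pos: [470.5, 371.4, 34.7]
tcp_rot: [-0.045, 3.139, 0.004]
force: [-1.1, -0.3, -1.3]
gripper_width: 63.3
t 27.20 tcp [470.5 371.4  34.7] jaw 91.65 z [ 0.003  0.002 -1.   ] F [-1.05 -0.31 -1.32] q [-0.91  0.37  0.24  1.79 -0.1   0.98  0.97] w 63.3
```

```bash
python3 -m pendant '[{"rot":[0,0,0],"offset":[0,0,-0.2],"jaw":5},{"rot":[0,0,0],"offset":[0,0,0],"jaw":5},{"rot":[0,0,0],"offset":[0,0,0],"jaw":5}]'
python3 -m pendant '[{"rot":[0,0,0],"offset":[0,0,0],"jaw":8.2},{"rot":[0,0,0],"offset":[0,0,0],"jaw":8.2},{"rot":[0,0,0],"offset":[0,0,0],"jaw":8.2},{"rot":[0,0,0],"offset":[0,0,3],"jaw":8.2},{"rot":[0,0,0],"offset":[0,0,4],"jaw":8.2},{"rot":[0,0,0],"offset":[0,0,4],"jaw":8.2},{"rot":[0,0,-8.4],"offset":[0,-4,3],"jaw":8.7},{"rot":[0,0,-8.4],"offset":[0,-4,0],"jaw":8.7},{"rot":[0,0,-8.4],"offset":[0,-4,0],"jaw":8.7},{"rot":[0,0,-8.4],"offset":[0,-4,0],"jaw":8.7},{"rot":[0,0,-8.4],"offset":[0,-4,0],"jaw":8.7},{"rot":[0,0,-8.4],"offset":[0,-4,0],"jaw":8.7}]'
cat > carts.py <<'E'
from h import *
st(); c=cap("top");W=world(c)
m=(reg(W,280,640,-480,-160,60,95)|reg(W,300,640,290,460,60,95)|reg(W,600,760,-75,60,125,160)).astype(np.uint8)
n,l,s,ce=cv2.connectedComponentsWithStats(m)
for i in range(1,n):
    if s[i,4]>60: w=W[l==i]; print(s[i,4],np.round(circ(w[:,:2])[0],1),circ(w[:,:2])[1].__round__(1),np.percentile(w[:,2],[5,95]).round(1))
E
python3 carts.py
```

```text
time: 27.5
ee_pos: [470.6, 371.6, 33.3]
tcp_rot: [-0.045, 3.139, 0.004]
force: [-0.7, -1.1, 4.8]
gripper_width: 63.5
time: 28.7
ee_pos: [469.0, 129.0, 171.0]
tcp_rot: [1.304, 2.858, 0.001]
force: [0.3, -0.5, 0.4]
gripper_width: 87.0
t 28.70 tcp [469. 129. 171.] jaw 40.93 z [ 0.  0. -1.] F [ 0.25 -0.46  0.38] q [-0.78 -0.01  0.46  1.93  0.    1.22  0.39] w 87.0
384 [674.4 -11.4] 32.9 [131.8 150.3]
248 [555.9 375.3] 32.4 [70.9 86.8]
285 [469.7 373.4] 31.9 [71.2 87.6]
364 [ 438.1 -375.3] 32.0 [65.8 81.7]
229 [ 288.5 -239.6] 31.6 [66.5 82.4]
```

```bash
python3 -m pendant '[{"rot":[0,0,-6.9],"offset":[0,-4.2,0],"jaw":8.7},{"rot":[0,0,-6.9],"offset":[0,-4.2,0],"jaw":8.7},{"rot":[0,0,-6.9],"offset":[0,-4.2,0],"jaw":8.7},{"rot":[0,0,-6.9],"offset":[0,-4.2,0],"jaw":8.7},{"rot":[0,0,-6.9],"offset":[-0.2,-4.2,0],"jaw":8.7},{"rot":[0,0,-6.9],"offset":[-0.2,-4.2,0],"jaw":8.7},{"rot":[0,0,-6.9],"offset":[-0.4,-4.2,0],"jaw":8.7},{"rot":[0,0,-6.9],"offset":[-0.4,-4.2,0],"jaw":8.7},{"rot":[0,0,-6.9],"offset":[-0.4,-4.2,0],"jaw":8.7},{"rot":[0,0,-6.9],"offset":[-0.4,-4.2,0],"jaw":8.7},{"rot":[0,0,-6.9],"offset":[-0.4,-4.2,0],"jaw":8.7},{"rot":[0,0,-6.9],"offset":[-0.4,-4.2,0],"jaw":8.7}]'
python3 -m pendant '[{"rot":[0,0,0],"offset":[0,0,-4],"jaw":8.7},{"rot":[0,0,0],"offset":[0,0,-1],"jaw":8.7},{"rot":[0,0,0],"offset":[0,0,0],"jaw":8.7},{"rot":[0,0,0],"offset":[0,0,0],"jaw":8.7},{"rot":[0,0,0],"offset":[0,0,0],"jaw":8.7}]'
```

```text
time: 29.95
ee_pos: [441.4, -374.7, 171.1]
tcp_rot: [2.866, 1.285, 0.001]
force: [0.4, -0.2, 0.6]
gripper_width: 87.4
time: 30.45
ee_pos: [442.5, -373.1, 122.4]
tcp_rot: [2.862, 1.292, 0.003]
force: [0.4, -0.3, 0.1]
gripper_width: 87.1
```

```bash
python3 -m pendant '[{"rot":[0,0,0],"offset":[-0.2,-0.2,-4],"jaw":8.7},{"rot":[0,0,0],"offset":[0,0,-4],"jaw":8.7},{"rot":[0,0,0],"offset":[0,0,-1.4],"jaw":8.7},{"rot":[0,0,0],"offset":[0,0,0],"jaw":8.7},{"rot":[0,0,0],"offset":[0,0,0],"jaw":5},{"rot":[0,0,0],"offset":[0,0,0],"jaw":5},{"rot":[0,0,0],"offset":[0,0,0],"jaw":5},{"rot":[0,0,0],"offset":[0,0,0],"jaw":5}]'; python3 -m pendant '[{"rot":[0,0,0],"offset":[0,0,2],"jaw":5},{"rot":[0,0,0],"offset":[0,0,4],"jaw":5},{"rot":[0,0,0],"offset":[0,0,4],"jaw":5},{"rot":[0,0,0],"offset":[0,0,0],"jaw":5},{"rot":[0,0,0],"offset":[0,0,0],"jaw":5},{"rot":[0,0,0],"offset":[0,0,0],"jaw":5},{"rot":[0,0,0],"offset":[0,0,0],"jaw":5},{"rot":[0,0,0],"offset":[0,0,0],"jaw":5}]'; python3 -c "
from h import *
st()"
```

```text
time: 31.25
ee_pos: [440.1, -376.0, 28.2]
tcp_rot: [2.863, 1.289, 0.002]
force: [0.0, 1.0, 3.9]
gripper_width: 63.4
time: 32.05
ee_pos: [438.6, -374.9, 125.8]
tcp_rot: [-2.863, -1.289, 0.002]
force: [0.9, 0.1, -1.0]
gripper_width: 63.8
t 32.05 tcp [ 438.6 -374.9  125.8] jaw -41.53 z [-0.002  0.001 -1.   ] F [ 0.87  0.11 -1.02] q [-0.14  0.34  0.96  1.78 -0.3   1.17  0.19] w 63.8
```

```bash
python3 -m pendant '[{"rot":[0,0,4],"offset":[0,3,0.8],"jaw":5},{"rot":[0,0,7.6],"offset":[0.3,4.2,0],"jaw":5},{"rot":[0,0,7.6],"offset":[0.3,4.2,0],"jaw":5},{"rot":[0,0,7.6],"offset":[0.4,4.2,0],"jaw":5},{"rot":[0,0,7.6],"offset":[0.4,4.2,0],"jaw":5},{"rot":[0,0,7.6],"offset":[0.4,4.2,0],"jaw":5},{"rot":[0,0,7.6],"offset":[0.3,4.2,0],"jaw":5},{"rot":[0,0,7.6],"offset":[0,4.2,0],"jaw":5},{"rot":[0,0,7.6],"offset":[0,4.2,0],"jaw":5},{"rot":[0,0,7.6],"offset":[0,4.2,0],"jaw":5},{"rot":[0,0,7.6],"offset":[-0.3,4.2,0],"jaw":5},{"rot":[0,0,7.6],"offset":[-0.6,4.2,0],"jaw":5}]'
python3 -m pendant '[{"rot":[0,0,7.6],"offset":[-0.9,4.2,0],"jaw":5},{"rot":[0,0,7.6],"offset":[-1,4.2,0],"jaw":5},{"rot":[0,0,7.6],"offset":[-1.1,4.2,0],"jaw":5},{"rot":[0,0,7.6],"offset":[-1.1,4.2,0],"jaw":5},{"rot":[0,0,7.6],"offset":[-1.2,4,0],"jaw":5},{"rot":[0,0,7.6],"offset":[-1.2,4,0],"jaw":5},{"rot":[0,0,0],"offset":[0,0.2,0],"jaw":5},{"rot":[0,0,0],"offset":[0,0,-3],"jaw":5},{"rot":[0,0,0],"offset":[0,0,0],"jaw":5},{"rot":[0,0,0],"offset":[0,0,0],"jaw":5},{"rot":[0,0,0],"offset":[0,0,0],"jaw":5}]'
python3 -c "
from h import *
st()"
```

```text
time: 33.25
ee_pos: [450.9, 117.9, 134.5]
tcp_rot: [-1.168, -2.916, 0.001]
force: [1.4, 0.3, -1.3]
gripper_width: 63.6
time: 34.35
ee_pos: [386.9, 366.4, 105.8]
tcp_rot: [-0.044, 3.141, 0.001]
force: [-0.9, -0.0, -0.8]
gripper_width: 63.6
t 34.35 tcp [386.9 366.4 105.8] jaw 91.6 z [ 0.001  0.001 -1.   ] F [-0.86 -0.01 -0.84] q [-1.05  0.16  0.27  1.89 -0.05  1.09  0.83] w 63.6
```

```bash
python3 -m pendant '[{"rot":[0,0,0],"offset":[-0.15,0,-3],"jaw":5},{"rot":[0,0,0],"offset":[0,0,-3],"jaw":5},{"rot":[0,0,0],"offset":[0,0,-0.8],"jaw":5},{"rot":[0,0,0],"offset":[0,0,-0.4],"jaw":5},{"rot":[0,0,0],"offset":[0,0,0],"jaw":5},{"rot":[0,0,0],"offset":[0,0,0],"jaw":5}]'
python3 -c "
from h import *
st()"
```

```text
time: 34.95
ee_pos: [385.8, 367.5, 34.5]
tcp_rot: [-0.045, 3.139, 0.004]
force: [-0.2, -1.2, -1.2]
gripper_width: 63.5
t 34.95 tcp [385.8 367.5  34.5] jaw 91.66 z [ 0.002  0.002 -1.   ] F [-0.25 -1.16 -1.18] q [-1.04  0.25  0.26  1.96 -0.08  0.94  0.85] w 63.5
```

```bash
python3 -m pendant '[{"rot":[0,0,0],"offset":[0,0,-0.2],"jaw":5},{"rot":[0,0,0],"offset":[0,0,0],"jaw":5},{"rot":[0,0,0],"offset":[0,0,0],"jaw":5},{"rot":[0,0,0],"offset":[0,0,0],"jaw":8.2},{"rot":[0,0,0],"offset":[0,0,0],"jaw":8.2},{"rot":[0,0,0],"offset":[0,0,0],"jaw":8.2},{"rot":[0,0,0],"offset":[0,0,3],"jaw":8.2},{"rot":[0,0,0],"offset":[0,0,4],"jaw":8.2},{"rot":[0,0,0],"offset":[0,0,4],"jaw":8.2},{"rot":[0,0,0],"offset":[0,0,4],"jaw":5},{"rot":[0,0,0],"offset":[0,0,4],"jaw":3},{"rot":[0,0,0],"offset":[0,0,4],"jaw":0}]'
python3 -m pendant '[{"rot":[0,0,0],"offset":[2,-3,2],"jaw":0},{"rot":[0,0,0],"offset":[2,-3.2,0],"jaw":0},{"rot":[0,0,0],"offset":[3,-3,0],"jaw":0},{"rot":[0,0,0],"offset":[3,-3,0],"jaw":0},{"rot":[0,0,0],"offset":[3,-2,0],"jaw":0},{"rot":[0,0,0],"offset":[2,-2,0],"jaw":0},{"rot":[0,0,0],"offset":[0,0,0],"jaw":0},{"rot":[0,0,0],"offset":[0,0,0],"jaw":0}]'
python3 carts.py
python3 - <<'E'
from h import *
c=cap("top"); W=world(c); hsv=cv2.cvtColor(c["img"],cv2.COLOR_RGB2HSV)
m=((hsv[...,0]<8)|(hsv[...,0]>172))&(hsv[...,1]>150)&reg(W,580,720,120,240,150,260)
w=W[m]; print(m.sum(),w.mean(0),w.min(0),w.max(0)); save("t4.png",c["img"][50:290,130:450],2.4)
E
```

```text
time: 36.15
ee_pos: [384.5, 366.3, 262.6]
tcp_rot: [-0.046, 3.141, 0.001]
force: [1.3, 0.1, 0.6]
gripper_width: 65.5
time: 36.95
ee_pos: [534.7, 204.2, 280.6]
tcp_rot: [0.044, -3.141, -0.0]
force: [-0.4, 0.3, 0.7]
gripper_width: 3.7
t 36.95 tcp [534.7 204.2 280.6] jaw 91.59 z [-0.001  0.    -1.   ] F [-0.39  0.29  0.73] q [-0.83  0.14  0.47  1.58 -0.06  1.45  1.24] w 3.7
384 [673.9 -11.4] 32.0 [132.8 150.1]
231 [ 285.7 -239.5] 31.7 [65.9 82.7]
233 [645.619781   188.45583219 228.6531996 ] [622.29653768 168.53466367 207.7998457 ] [673.91872643 208.62460712 242.3184662 ]
```

View pics/t4.png

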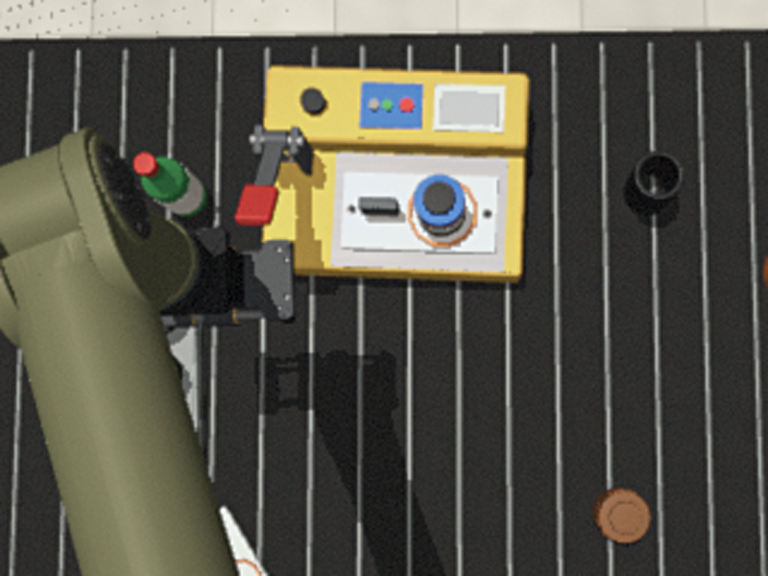

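The arm hides the crate here. The full cartridge is in the ring at (440,205), the lever pad is at (257,205) and nothing else has been disturbed. I'll go over the pad.

```bash
python3 -m pendant '[{"rot":[0,0,0],"offset":[4,-0.6,0],"jaw":0},{"rot":[0,0,0],"offset":[4,-0.5,0],"jaw":0},{"rot":[0,0,0],"offset":[3.2,-0.5,0],"jaw":0},{"rot":[0,0,0],"offset":[0,0,-3],"jaw":0},{"rot":[0,0,0],"offset":[0,0,0],"jaw":0},{"rot":[0,0,0],"offset":[0,0,0],"jaw":0},{"rot":[0,0,0],"offset":[0,0,0],"jaw":0}]'; python3 -c "
from h import *
st()"
```

```text
time: 37.75
ee_pos: [646.3, 189.9, 252.5]
tcp_rot: [-0.049, 3.14, 0.002]
force: [0.2, 1.5, -0.6]
gripper_width: 0.1
t 37.75 tcp [646.3 189.9 252.5] jaw 91.78 z [ 0.001  0.002 -1.   ] F [ 0.16  1.52 -0.64] q [-0.7   0.38  0.51  1.36 -0.19  1.44  1.41] w 0.1
```

```bash
python3 -m pendant '[{"rot":[0,0,0],"offset":[0,0,-2],"jaw":0},{"rot":[0,0,0],"offset":[0,0,-1],"jaw":0},{"rot":[0,0,0],"offset":[-0.5,0,-1],"jaw":0},{"rot":[0,0,0],"offset":[-0.5,0,-1],"jaw":0},{"rot":[0,0,0],"offset":[-0.4,0,-1],"jaw":0},{"rot":[0,0,0],"offset":[-0.3,0,-1],"jaw":0},{"rot":[0,0,0],"offset":[0,0,0],"jaw":0}]'; python3 -c "
from h import *
st()"
```

```text
time: 38.45
ee_pos: [627.8, 188.3, 178.7]
tcp_rot: [0.046, -3.137, 0.002]
force: [-0.2, 0.8, -0.5]
gripper_width: 0.7
t 38.45 tcp [627.8 188.3 178.7] jaw 91.69 z [-0.004 -0.001 -1.   ] F [-0.21  0.79 -0.51] q [-0.72  0.38  0.5   1.51 -0.19  1.3   1.41] w 0.7
```

```bash
python3 -m pendant '[{"rot":[0,0,0],"offset":[-0.2,0,-0.6],"jaw":0},{"rot":[0,0,0],"offset":[0,0,-0.6],"jaw":0},{"rot":[0,0,0],"offset":[0,0,-0.4],"jaw":0},{"rot":[0,0,0],"offset":[0,0,0],"jaw":0},{"rot":[0,0,0],"offset":[0,0,0],"jaw":0}]'; python3 -c "
from h import *
st()"
```

```text
time: 38.95
ee_pos: [627.8, 188.5, 164.9]
tcp_rot: [0.046, -3.141, 0.0]
force: [0.2, 1.0, 0.0]
gripper_width: 0.5
t 38.95 tcp [627.8 188.5 164.9] jaw 91.66 z [-0. -0. -1.] F [0.22 1.05 0.02] q [-0.72  0.39  0.5   1.53 -0.19  1.27  1.41] w 0.5
```

```bash
python3 -m pendant '[{"rot":[0,0,0],"offset":[0,0,3],"jaw":0},{"rot":[0,0,0],"offset":[0,0,4],"jaw":0},{"rot":[0,0,0],"offset":[0,0,4],"jaw":0},{"rot":[0,0,0],"offset":[-3,-3,2],"jaw":0},{"rot":[0,0,0],"offset":[-3,-3,0],"jaw":0},{"rot":[0,0,-5],"offset":[-3,-3,0],"jaw":0},{"rot":[0,0,-5],"offset":[-3,-3,0],"jaw":0},{"rot":[0,0,-5],"offset":[-2,-4,0],"jaw":0},{"rot":[0,0,-5],"offset":[0,-4,0],"jaw":0},{"rot":[0,0,-5],"offset":[0,-4,0],"jaw":0},{"rot":[0,0,0],"offset":[0,-4,0],"jaw":0},{"rot":[0,0,0],"offset":[0,0,0],"jaw":0}]'
cat > fin.py <<'E'
from h import *
exec(open("carts.py").read())
hsv=cv2.cvtColor(c["img"],cv2.COLOR_RGB2HSV)
m=((hsv[...,0]<8)|(hsv[...,0]>172))&(hsv[...,1]>150)&reg(W,560,720,120,240,120,260)
w=W[m]; print("pad",m.sum(),w.mean(0).round(1),np.percentile(w[:,2],[5,95]).round(1))
m=cv2.morphologyEx(reg(W,600,765,-95,125,64,74).astype(np.uint8),cv2.MORPH_OPEN,np.ones((3,3)))>0
print("plate",rect(W[m][:,:2]),W[m][:,2].mean())
import sys; save(sys.argv[1],c["img"],1.2)
E
python3 fin.py t5.png
```

```text
time: 40.15
ee_pos: [487.0, -98.7, 296.1]
tcp_rot: [0.651, 3.071, -0.001]
force: [-0.3, 0.7, 1.5]
gripper_width: 0.2
t 40.15 tcp [487.  -98.7 296.1] jaw 66.06 z [ 0.002 -0.001 -1.   ] F [-0.26  0.7   1.48] q [-0.61 -0.08  0.72  1.73  0.05  1.47  1.26] w 0.2
386 [673.3 -11.5] 32.0 [132.9 149.6]
358 [554.9 374.1] 32.4 [67.5 87.1]
361 [469.9 372.1] 32.9 [67.1 86.3]
371 [384.4 368.9] 32.9 [68.1 86.7]
230 [ 286.6 -239.7] 31.8 [65.9 82.5]
pad 172 [626.5 192.5 159.6] [155.8 163.3]
plate ((675.49658203125, 17.917404174804688), (198.54042053222656, 100.40296936035156), 87.94090270996094) 68.12176565398504
```

View pics/t5.png

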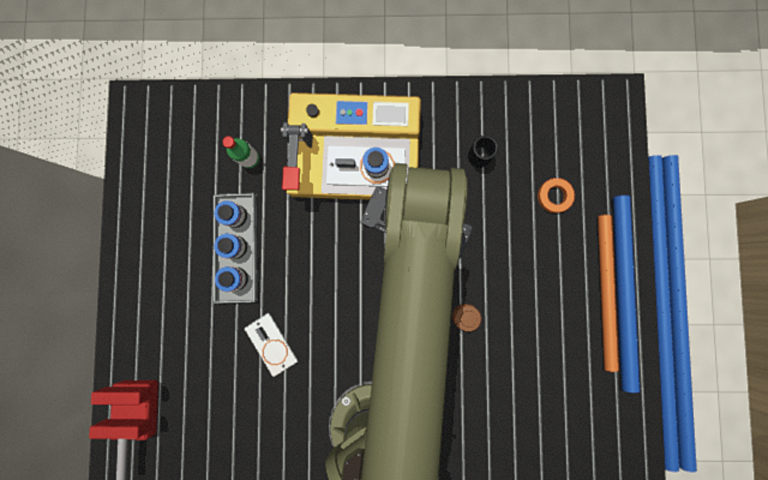

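The picture shows the lever level and down, with its pad at (290,178) and 160 mm high. Three empties stand in the crate at (230,213), (230,245) and (230,280), and the full cartridge is in the ring at (376,162). The bystanders have not moved and the arm is clear, so I'm handing in.

```bash
python3 -c "
from rig import env
print(env.sign_off())"
```

```text
the job is handed in; nothing more can be done
None
```

The dosing unit is ready and the job was handed in at about 40 s of robot time; `sign_off` reports no verdict. I seated the larger plate over the pins and put the full cartridge in its ring. I then stood the three empties in the crate and pressed the lever until it stayed down.

My last checks, from the top camera:
- **Plate:** flush, with its top at 68.1 mm (68 expected), and square with the unit to about 0.4°.
- **Cartridges:** the full one weighed about 4.2 N on lifting, and the empties 1.0 to 1.8 N. The full one stands about 2 mm from the ring's centre. All three empties stand in the crate with tops at about 86 mm (85 expected).
- **Lever:** the pad is 160 mm high with the arm away, which is its latched position.
- **Bystanders:** the spray bottle, coupler and tape roll look unmoved by eye. I did not measure them at the end.

Two readings were less certain. Camera and robot positions disagreed by 1 to 2 mm, which is within the tolerances. I also saw no contact force from the lever when I read it, so I judged the latch by the pad's height alone. No check failed.

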